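Refill the saw bench's lubricator

ROBOT

A 6-joint arm with a two-finger parallel gripper is mounted at the origin on a cart in front of the work surface, level with it; the furniture and walls round the work are solid. World frame = base frame: x ahead of the robot, y to its left, z up, the work surface at z = 0. Lengths are in m, angles in rad, forces in N, time in s.
With the tool pointing down it reaches from about 0.275 to 0.775 m from the base axis. Payload 14.6 kg.
Tool frame: the origin (TCP) lies on the centre line of the jaws, within the pads' length; the fingertips stand 8 mm ahead of it and the grasp point (between the pads) lies 11 mm behind it; z points along the fingers, y is the line along which they close (so a half turn about z gives the same grasp; the last joint's range is limited). The gripper opens to 85 mm and grips with 20 to 120 N. Pads are 22 mm wide; open, the fingers measure 114 mm over their backs; the gripper's body (76 mm by 85 mm) begins 54 mm behind the grasp point. The pads swing forward as they close: fully open they stand 13 mm farther back than shut.
Start: joints at [-1.389, 0.263, -0.048, 1.259, 0, 1.415], TCP at [0.173, -0.496, 0.239] pointing down, gripper open.
Joint ranges: [-2.65, 2.65], [-0.89, 1.7], [-1.18, 1.37], [-2.13, 2.11], [-1.35, 1.29], [-3.14, 3.14]. Speed limits (rad/s): [1.89, 1.89, 2.57, 2.79, 3.14, 3.14].

INTERFACE

Orientations are given as a unit quaternion [x, y, z, w].
In Python, from bench import r gives the robot as it stands.
- The arm moves only by the shell command python3 shift.py 'ROWS' [OPENING]. ROWS is a JSON list of rows, 1 to 10 of them, each of 6 numbers: dx, dy, dz in m, then a rotation vector rx, ry, rz in rad; each row is the pose to reach, as a shift and turn from the pose commanded when the command began, along the tool's axes at that moment; what a row does not reach only later rows make up. A row lasts 1/12 s, in which the tool goes at most 0.0417 m and 0.125 rad, less where a joint would pass 70% of its speed; a pose out of reach is approached as far as the arm can. OPENING is the finger opening in m, set as the command begins (- or left out keeps the last). The fingers move at their own pace and stop on an object; the grip force is fixed at half the most. Time passes only in rows, so rows that do not move let the fingers close. It prints the time, the measured TCP pose, the force, the opening and the grip force at its end.
- r.get_obs(): the state, without advancing time (a new reading comes with each control period).
- r.read_camera(name): name is "side" or "top" or "wrist"; returns a dict with "frame" (384x512x3 uint8, red, green, blue), "K" (3x3 intrinsics, pixels), "R" (3x3) and "t" (3): a world point X has camera coordinates R X + t. Camera axes: x right, y down, z forward; pixel columns grow to the right and rows downward; lengths in m; the calibration is good to about 2 mm. The wrist camera is an equidistant fisheye: a pixel r from the principal point sees the ray r / f radians off the axis. A picture is of the moment at which its call begins. There is no depth.
- r.job_done(): hands the job in; it is judged then, once.
The state is a dict: "time": time; "q": joint angles; "qd": joint speeds; "joint_efforts": joint torques, N m; "position": TCP position; "ee_rot": TCP orientation; "force": force on the tool from outside, world axes, zero at the start; "moment": the same for the moment, N m; "finger_gap": finger opening in m; "grasp_force": force on a finger pad.
Only numpy, scipy, OpenCV 4.12 (cv2) and the standard library are available. Lean on these libraries where they do the work, as an engineer would, in place of code of your own. Each camera call takes 0.05 s, during which the arm holds its last target. There are 200 camera calls.

TASK

Get the blade lubricator ready for the next job: first turn its feed knob fully anticlockwise to its stop, and only then stand every full cartridge all the way down in a hole of the bay. Full and empty cartridges look alike and only their weight tells them apart; put the empty ones in the orange returns tray. With the full ones in, hook the cover's front lip into the slot at the near side of the bay and press the cover's rear down until it snaps flat under the catch; leave the feed shut and do not disturb the tools lying about.

Things in the scene. Friction and masses are not known exactly. Their poses are not given: they have to be found in the camera images.
- lubricator: blue lubricator housing, fixed to the bench: an open bay with a lower knob pod at its right (-y). Origin: middle of the bay, on the bench; x away from the robot at yaw 0, z up. In mm: bay inside x -58..58, y -91..91; side and rear walls 8 thick, tops at z 74 (the cover lies on them). A black plate in the bay, top at z 30, has three holes. Pod x -46..54, y -161..-99, top z 60
- bay_left (a point): floor centre of the left (+y) hole of the bay, 6 mm above the bench: where the origin of a seated cartridge lies. The hole is 48 mm in diameter and 24 mm deep; a seated 64 mm cartridge ends at z 70 mm, 4 mm below the walls' tops. z up
- bay_middle (a point): the same for the middle hole, 60 mm to the right of the left one
- bay_right (a point): the same for the right (-y) hole
- slot (a point): middle of the lip slot along the bay's near (-x) side, 70 mm from the housing's origin, 74 mm above the bench (height of the closed cover's underside); axes as the housing. From here, in mm: sill z -4, underside of the grey bar over it z +7, mouth (the bar's inner edge) x +6, closed end x -6, 182 wide in y; bar and face end at z +18
- catch_top (a point): top of the steel spring roller in the middle of the bay's far (+x) side, at housing x 63, z 88.5 mm. The roller is 12 mm in diameter and 36 mm long, turns freely and springs back up to 6 mm towards +x; the grey block behind it (housing x 70..84, y -28..28 mm) is 96 mm tall
- feed (a joint): feed knob on the pod, axis vertical, turn in rad: 0 is the anticlockwise stop (feed shut), growing clockwise seen from above up to 4.7; about 0.04 N m of friction, it stays where it is left
- feed_grip (a point): on the axis of the feed knob, at the height to grip its bar; it turns with the knob. The knob is 44 mm in diameter; its raised bar runs along the point's x axis, so fingers close along its y axis from above
- cover: loose grey cover, 300 g, lying flat on the bench, black rib on top. Origin: underside of the plate below the rib's middle (about its centre of mass); x from lip to rear edge, z up. Plate x -60..61, 194 wide in y, 6 thick (mm), rear edge rounded. Closed on the housing, its origin lies 74 mm above the bench, about 2 mm to the near side of the housing's origin, axes parallel
- rib (a point): middle of the top of the cover's grab rib, 34 mm above the cover's underside; the rib is 14 mm thick in cover x, 70 mm long in y and 28 mm high: grip it from above across x
- lip (a point): middle of the cover's front edge (cover x -74, y 0, z 2 mm). The lip is a steel tongue 172 mm wide, 4 mm thick (cover z 0..4), from x -60 to -74. It goes into the slot with the cover's rear raised about 15 to 25 degrees, to the slot's closed end. Hooked, lowered and let go, the cover rests with its rear on the roller at about 5 degrees
- press_mark (a point): ribbed rubber mark on top of the cover near its rear edge (cover x 45, y 0, z 6 mm), where closed fingers press it shut: about 5 to 10 N snaps it down about 9 mm past the roller, flat onto the walls, where it stays
- cartridge_p: one of up to five look-alike lubricant cartridges: aluminium can with a green band and a ribbed black cap, a plain cylinder 42 mm in diameter and 64 mm tall overall, standing upright on the bench; full ones weigh about 260 g, empty ones about 70 g, and nothing but the weight tells them apart. Origin: centre of its underside; z up its axis. None when it is absent
- cartridge_q: one of up to five look-alike lubricant cartridges: aluminium can with a green band and a ribbed black cap, a plain cylinder 42 mm in diameter and 64 mm tall overall, standing upright on the bench; full ones weigh about 260 g, empty ones about 70 g, and nothing but the weight tells them apart. Origin: centre of its underside; z up its axis. None when it is absent
- cartridge_r: one of up to five look-alike lubricant cartridges: aluminium can with a green band and a ribbed black cap, a plain cylinder 42 mm in diameter and 64 mm tall overall, standing upright on the bench; full ones weigh about 260 g, empty ones about 70 g, and nothing but the weight tells them apart. Origin: centre of its underside; z up its axis. None when it is absent
- cartridge_s: one of up to five look-alike lubricant cartridges: aluminium can with a green band and a ribbed black cap, a plain cylinder 42 mm in diameter and 64 mm tall overall, standing upright on the bench; full ones weigh about 260 g, empty ones about 70 g, and nothing but the weight tells them apart. Origin: centre of its underside; z up its axis. None when it is absent
- cartridge_t: one of up to five look-alike lubricant cartridges: aluminium can with a green band and a ribbed black cap, a plain cylinder 42 mm in diameter and 64 mm tall overall, standing upright on the bench; full ones weigh about 260 g, empty ones about 70 g, and nothing but the weight tells them apart. Origin: centre of its underside; z up its axis. None when it is absent
- returns_tray: orange open tray for empty cartridges, fixed to the bench, 110 mm in x by 180 mm in y, walls 4 mm thick and 22 mm tall, floor 4 mm. Origin: centre of its underside, x across its short side
- driver: screwdriver with a blue handle, 186 mm, a bystander
- bracket: steel clamp bracket with a bow, 96 mm long, 62 mm tall, a bystander
- spanner: small spanner, 143 mm, a bystander
- beech_block: beech block 38 x 70 x 16 mm, a bystander

How it is judged:
On the way, in this order (a step that is already met when the one before it is completed fails the run):
1. the feed knob stands at its anticlockwise stop (value of joint feed below 0.08 rad), for 0.2 s.
2. every full cartridge stands in a hole of the bay ((horizontal distance between cartridge_p and bay_left below 0.007 m or horizontal distance between cartridge_p and bay_middle below 0.007 m or horizontal distance between cartridge_p and bay_right below 0.007 m) and z of each of cartridge_p, cartridge_s, cartridge_t in the frame of lubricator below 0.01 m and angle between each of cartridge_p, cartridge_s, cartridge_t's own z axis and vertical below 0.12 rad and (horizontal distance between cartridge_s and bay_left below 0.007 m or horizontal distance between cartridge_s and bay_middle below 0.007 m or horizontal distance between cartridge_s and bay_right below 0.007 m) and (horizontal distance between cartridge_t and bay_left below 0.007 m or horizontal distance between cartridge_t and bay_middle below 0.007 m or horizontal distance between cartridge_t and bay_right below 0.007 m)), for 0.2 s.
3. the cover is hooked in and snapped flat over the cartridges (x of lip in the frame of lubricator below -0.067 m and z of lip in the frame of lubricator between 0.069 and 0.08 m and angle between cover's own z axis and vertical below 0.035 rad and z of press_mark in the frame of lubricator below 0.0835 m), for 0.2 s.
At the end, for the whole second after the job is handed in: knob within 0.08 rad of its anticlockwise stop; full cartridges upright on the floor of the bay holes; empty ones at rest on the floor of the returns tray, standing or lying; cover lying flat (tilt below 2 degrees) with its lip at least 3 mm under the bar of the slot and its rear under the catch (all of step 2 and all of step 3 and value of joint feed below 0.08 rad and x of cartridge_q in the frame of returns_tray between -0.052 and 0.052 m and y of cartridge_q in the frame of returns_tray between -0.087 and 0.087 m and z of each of cartridge_q, cartridge_r in the frame of returns_tray below 0.035 m and linear speed of each of cartridge_q, cartridge_r, cover below 0.02 m/s and x of cartridge_r in the frame of returns_tray between -0.052 and 0.052 m and y of cartridge_r in the frame of returns_tray between -0.087 and 0.087 m); the robot touches nothing.
It fails at once if a cartridge is in the bay while the feed knob is open (value of joint feed above 0.15 rad and ((x of cartridge_p in the frame of lubricator between -0.058 and 0.058 m and y of cartridge_p in the frame of lubricator between -0.091 and 0.091 m and z of cartridge_p in the frame of lubricator below 0.05 m) or (x of cartridge_q in the frame of lubricator between -0.058 and 0.058 m and y of cartridge_q in the frame of lubricator between -0.091 and 0.091 m and z of cartridge_q in the frame of lubricator below 0.05 m) or (x of cartridge_r in the frame of lubricator between -0.058 and 0.058 m and y of cartridge_r in the frame of lubricator between -0.091 and 0.091 m and z of cartridge_r in the frame of lubricator below 0.05 m) or (x of cartridge_s in the frame of lubricator between -0.058 and 0.058 m and y of cartridge_s in the frame of lubricator between -0.091 and 0.091 m and z of cartridge_s in the frame of lubricator below 0.05 m) or (x of cartridge_t in the frame of lubricator between -0.058 and 0.058 m and y of cartridge_t in the frame of lubricator between -0.091 and 0.091 m and z of cartridge_t in the frame of lubricator below 0.05 m))).
It fails at once if a bystanding tool or block is shifted by more than 3 cm (distance of any of driver, bracket, spanner, beech_block from where it was at the start of the episode above 0.03 m).
Of cartridge_p, cartridge_s, cartridge_t only 2 to 3 are there at a start; the rules pass over those that are not, and their reading is None.
Of cartridge_q, cartridge_r only 1 to 2 are there at a start; the rules pass over those that are not, and their reading is None.
At some moment in a run one of cartridge_p, cartridge_q, cartridge_r, cartridge_s, cartridge_t, cover may be knocked a few centimetres aside while the robot is not near it.
It also fails if it takes over 208 s, if anything falls off the work surface, if the arm or the gripper's body presses on something with over 40 N, if the wrist force passes 120 N, or if a joint passes its speed limit or range.

## Working session

There is one attempt and no reset: what is moved stays moved. The work goes in short steps, Python scripts to look and compute and a shell command to move; the robot and the scene stay as the last step left them, time stands still between calls to the robot, and variables do not carry over. Pictures are saved under pics/ and viewed, at most 14 in all, crops included, and the job is handed in when it is done.

```bash
ls; mkdir -p pics; python3 - <<'E'
from bench import r
import cv2
o=r.get_obs(); print(o)
for n in ("top","side"):
    c=r.read_camera(n); cv2.imwrite(f"pics/{n}0.png",cv2.resize(c["frame"][:,:,::-1],(800,600),interpolation=cv2.INTER_CUBIC)); print(n,c["K"],c["R"],c["t"])
E
```

```text
bench.py
pics
shift.py
{'time': 0.0, 'q': array([-1.38930083e+00,  2.63528208e-01, -4.89381658e-02,  1.25942192e+00,
        2.38758425e-05,  1.41549884e+00]), 'qd': array([ 8.07402833e-04,  5.05893659e-04,  3.92183352e-04,  7.10669085e-05,
       -1.29355337e-03, -2.36845941e-04]), 'joint_efforts': array([ 2.51978563e-03, -6.37617803e+01,  3.84565008e+01,  1.38680675e-02,
        8.37864536e-05, -5.41869355e-06]), 'position': array([ 0.17344496, -0.4952306 ,  0.23882191]), 'ee_rot': array([ 9.85854639e-01,  1.67601710e-01,  4.78524389e-06, -5.46094130e-04]), 'force': array([-0.04017605, -0.00244162, -0.01517496]), 'moment': array([-0.04385398,  0.04042113, -0.0090433 ]), 'grasp_force': 0.0, 'finger_gap': 0.08550217381867892}
top [[461.30545165   0.         255.33510039]
 [  0.         461.30545165 195.20518168]
 [  0.           0.           1.        ]] [[ 0.02884284 -0.99955036  0.00819505]
 [-0.99575029 -0.02944859 -0.08725904]
 [ 0.08746114 -0.00564342 -0.99615195]] [-0.02141773  0.52899675  1.53083288]
side [[455.17147625   0.         259.26762154]
 [  0.         455.17147625 197.65144316]
 [  0.           0.           1.        ]] [[ 0.99061599 -0.13627803  0.01040436]
 [-0.03751851 -0.34434525 -0.93809312]
 [ 0.13142418  0.9288997  -0.34622686]] [-0.53380435  0.08809371  1.36597871]
```
View pics/top0.png

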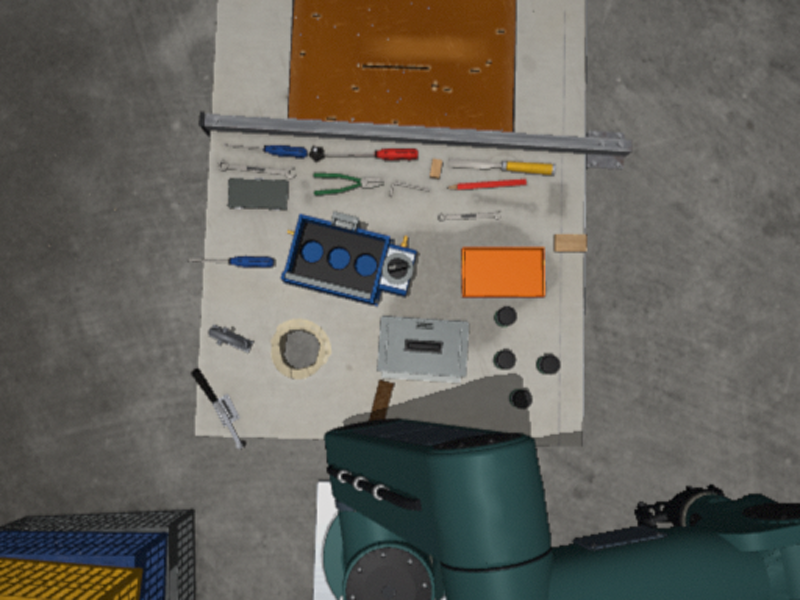

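View pics/side0.png

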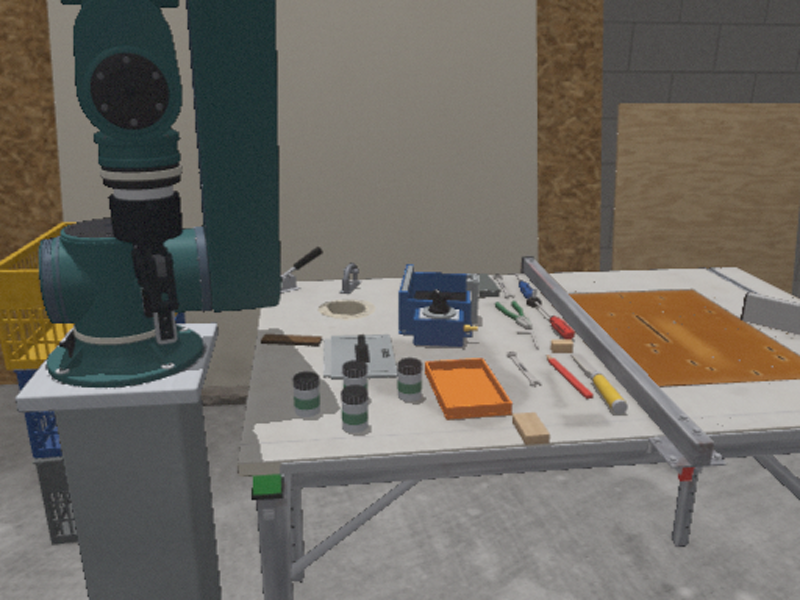

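The top view shows the lubricator with its knob at (399,267), the tray at (503,272), the cover at (424,346) and four cartridges at (505,316), (504,358), (547,364) and (520,398). The side view shows the same four. Next I'll take an enlarged crop and write helpers.

```bash
cat > h.py <<'E'
import numpy as np, cv2
from scipy.spatial.transform import Rotation as Ro
from bench import r
def ray(c,u,v,fish):
    K=c["K"]; x=(u-K[0,2])/K[0,0]; y=(v-K[1,2])/K[1,1]
    if fish:
        t=np.hypot(x,y); s=np.sinc(t/np.pi); d=np.array([x*s,y*s,np.cos(t)])
    else: d=np.array([x,y,1.])
    R=np.array(c["R"]); return -R.T@np.array(c["t"]), R.T@d
def p2w(c,u,v,z,fish=False):
    o,d=ray(c,u,v,fish); return o+d*(z-o[2])/d[2]
def w2p(c,X,fish=False):
    K=c["K"]; p=np.array(c["R"])@np.array(X)+np.array(c["t"])
    if fish:
        n=np.hypot(p[0],p[1]); t=np.arctan2(n,p[2]); x,y=p[0]/n*t,p[1]/n*t
    else: x,y=p[0]/p[2],p[1]/p[2]
    return np.array([K[0,0]*x+K[0,2],K[1,1]*y+K[1,2]])
def pose():
    o=r.get_obs(); return np.array(o["position"]),Ro.from_quat(o["ee_rot"])
def down(yaw): # tool z down, tool y axis along world angle yaw
    y=np.array([np.cos(yaw),np.sin(yaw),0]); z=np.array([0,0,-1.]); return Ro.from_matrix(np.c_[np.cross(y,z),y,z])
def delta(P,yaw=None,R=None,start=None):
    p,q=pose() if start is None else start
    R=R if R is not None else (q if yaw is None else min((down(yaw),down(yaw+np.pi)),key=lambda k:(q.inv()*k).magnitude()))
    d=q.inv().apply(np.array(P)-p); w=(q.inv()*R).as_rotvec()
    return np.round(np.r_[d,w],4).tolist(), "rows>=%.1f"%max(np.linalg.norm(d)/.0417,np.linalg.norm(w)/.125)
def shot(cam,name,crop=None,s=1):
    c=r.read_camera(cam); f=c["frame"][:,:,::-1]
    if crop: f=f[crop[1]:crop[3],crop[0]:crop[2]]
    cv2.imwrite(f"pics/{name}.png",cv2.resize(f,None,fx=s,fy=s,interpolation=cv2.INTER_CUBIC)); return c
E
python3 - <<'E'
from h import *
import pickle
c=shot("top","top1",(175,130,375,270),4); pickle.dump(c,open("top.pkl","wb"))
# dark caps via threshold
for u,v in ((505,316),(504,358),(547,364),(520,398)): print(p2w(c,u/1.5625,v/1.5625,.064).round(3))
E
```

```text
[ 0.509 -0.229  0.064]
[ 0.421 -0.228  0.064]
[ 0.411 -0.318  0.064]
[ 0.339 -0.263  0.064]
```

View pics/top1.png

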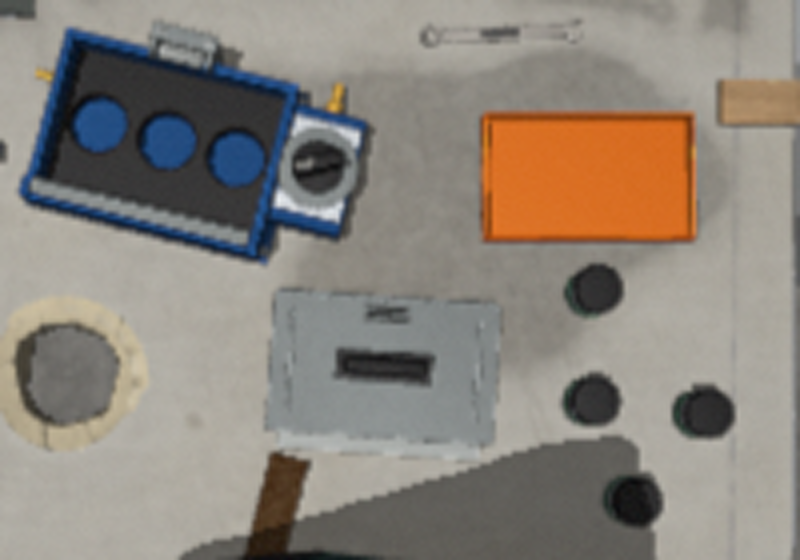

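The crop shows the holes at (100,124), (168,141) and (238,158), the knob at (319,168), the rib at (385,366) with the lip on the near side, and caps at (598,290), (595,399), (706,411) and (636,501).

```bash
python3 - <<'E'
from h import *
import pickle
c=pickle.load(open("top.pkl","rb"))
P=lambda x,y,z:p2w(c,175+(x+.5)/4-.5,130+(y+.5)/4-.5,z)
# holes: circle visible at plate top z=.03
H=[P(*a,.030) for a in((100,124),(168,141),(238,158))]
for h in H: print("hole",h.round(4))
d=H[0]-H[2]; yw=np.arctan2(d[1],d[0])-np.pi/2; print("housing yaw",yw, "span",np.linalg.norm(d))
print("knob",P(319,168,.08).round(4))
for a in((296,168),(345,160)): print("bar",P(*a,.085).round(4))
print("rib",P(385,366,.034).round(4), [P(*a,.034).round(4) for a in((337,362),(433,370))])
print("cover corners",[P(*a,.006).round(4) for a in((276,289),(502,303),(494,446),(266,430))])
for a in((598,290),(595,399),(706,411),(636,501)): print("cap",P(*a,.064).round(4))
for a in((484,113),(695,113),(695,241),(484,241)): print("tray",P(*a,.022).round(4))
w=r.read_camera("wrist"); print(w["K"],w["R"],w["t"]); print(pose()[1].as_matrix(),-w["R"].T@w["t"])
E
```

```text
hole [0.6403 0.1853 0.03  ]
hole [0.6275 0.1275 0.03  ]
hole [0.6149 0.0681 0.03  ]
housing yaw -0.21349621397278584 span 0.11994307426329678
knob [ 6.014e-01 -3.000e-04  8.000e-02]
bar [0.6002 0.0184 0.085 ]
bar [ 0.6079 -0.0212  0.085 ]
rib [ 0.4434 -0.0601  0.034 ] [array([ 0.4455, -0.0201,  0.034 ]), array([ 0.4412, -0.1002,  0.034 ])]
cover corners [array([0.507 , 0.0331, 0.006 ]), array([ 0.5007, -0.1594,  0.006 ]), array([ 0.3795, -0.1551,  0.006 ]), array([0.3874, 0.0378, 0.006 ])]
cap [ 0.5097 -0.2319  0.064 ]
cap [ 0.4205 -0.2309  0.064 ]
cap [ 0.4134 -0.3216  0.064 ]
cap [ 0.3389 -0.2655  0.064 ]
tray [ 0.6608 -0.1391  0.022 ]
tray [ 0.6663 -0.3186  0.022 ]
tray [ 0.5569 -0.3198  0.022 ]
tray [ 0.5516 -0.1415  0.022 ]
[[297.31863964   0.         256.73279675]
 [  0.         297.31863964 196.58652822]
 [  0.           0.           1.        ]] [[ 3.30888791e-01 -9.43669649e-01 -4.49336361e-04]
 [-8.96896845e-01 -3.14636330e-01  3.10773277e-01]
 [-2.93408686e-01 -1.02428386e-01 -9.50483965e-01]] [-0.5247343  -0.04040198  0.37917624]
[[ 9.43827684e-01  3.30438025e-01 -1.18325007e-04]
 [ 3.30438033e-01 -9.43827480e-01  6.27872951e-04]
 [ 9.57947049e-05 -6.31702955e-04 -9.99999796e-01]] [ 0.24864589 -0.46904935  0.37272101]
```

```bash
python3 - <<'E'
from h import *
print(delta([.60,0,.22],yaw=np.arctan2(-.0396,.0077)+np.pi/2))
E
```

```text
([0.5663, -0.3266, 0.0193, -0.0005, -0.0005, -1.4261], 'rows>=15.7')
```

```bash
R='[0.566,-0.327,0.019,0,0,-1.426]'; python3 shift.py '[[0.566,-0.327,0.019,0,0,-1.426],[0.566,-0.327,0.019,0,0,-1.426],[0.566,-0.327,0.019,0,0,-1.426],[0.566,-0.327,0.019,0,0,-1.426],[0.566,-0.327,0.019,0,0,-1.426],[0.566,-0.327,0.019,0,0,-1.426],[0.566,-0.327,0.019,0,0,-1.426],[0.566,-0.327,0.019,0,0,-1.426],[0.566,-0.327,0.019,0,0,-1.426],[0.566,-0.327,0.019,0,0,-1.426]]'; python3 - <<'E'
from h import *
print(delta([.60,0,.22],yaw=np.arctan2(-.0396,.0077)+np.pi/2))
E
```

```text
time: 1.03
position: [0.4459, -0.1777, 0.2272]
ee_rot: [0.699, 0.715, 0.0, 0.0]
force: [0.8, -0.8, -0.2]
finger_gap: 0.0857
grasp_force: 0.0
([0.1743, 0.158, 0.0072, 0.0002, 0.0001, -0.1699], 'rows>=5.6')
```

```bash
python3 shift.py '[[0.174,0.158,0.007,0,0,-0.17],[0.174,0.158,0.007,0,0,-0.17],[0.174,0.158,0.007,0,0,-0.17],[0.174,0.158,0.007,0,0,-0.17],[0.174,0.158,0.007,0,0,-0.17],[0.174,0.158,0.007,0,0,-0.17],[0.174,0.158,0.007,0,0,-0.17],[0.174,0.158,0.007,0,0,-0.17]]'; python3 - <<'E'
from h import *
import pickle
c=shot("wrist","w1",None,1.5625); pickle.dump(c,open("w1.pkl","wb"))
print(r.get_obs()["q"])
E
```

```text
time: 1.7
position: [0.6006, -0.0021, 0.2194]
ee_rot: [0.638, 0.77, -0.0, -0.0]
force: [-0.8, -0.7, 0.2]
finger_gap: 0.0856
grasp_force: 0.0
[-1.40693276e-01  3.99832619e-01  1.05637912e-01  1.27746990e+00
 -2.21600413e-04  1.24327313e+00]
```

View pics/w1.png

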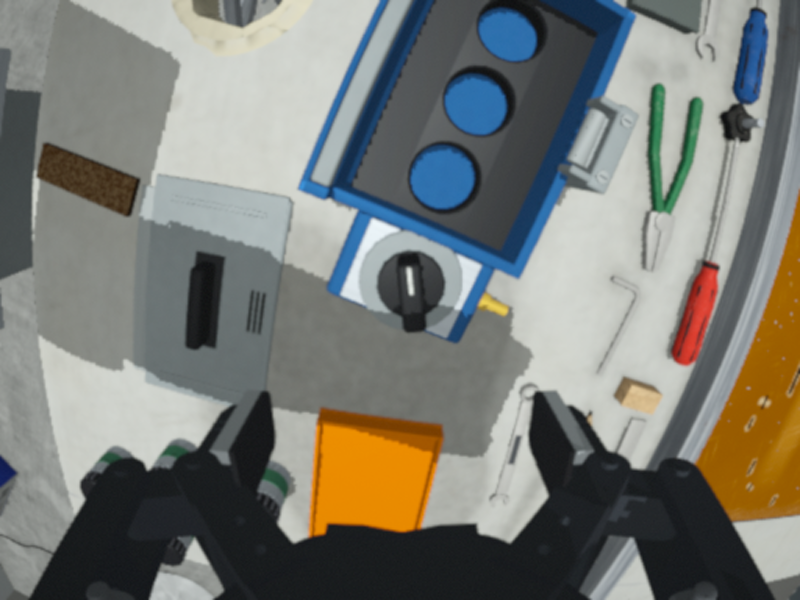

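The wrist view shows the knob at (411,287), its bar running from (408,252) to (414,330), and hole rims at (443,177), (477,102) and (511,33). I'll enlarge the knob in both the wrist and side views to get its height.

```bash
python3 - <<'E'
from h import *
import pickle
w=pickle.load(open("w1.pkl","rb")); s=r.read_camera("side"); pickle.dump(s,open("s1.pkl","wb"))
a=cv2.resize(w["frame"][140:220,222:302,::-1],None,fx=5,fy=5,interpolation=cv2.INTER_CUBIC)
b=cv2.resize(s["frame"][165:245,250:330,::-1],None,fx=5,fy=5,interpolation=cv2.INTER_CUBIC)
cv2.imwrite("pics/knob.png",np.hstack([a,b]))
for z in (.03,):
  for u,v in((511,33),(477,102),(443,177)): print(p2w(w,(u+.5)/1.5625-.5,(v+.5)/1.5625-.5,z,True).round(4))
for z in (.06,.07,.08,.09,.1): print(z,p2w(w,(411)/1.5625-.5,(287+.5)/1.5625-.5,z,True).round(4), w2p(s,[.602,0,z]).round(1))
E
```

```text
[0.6422 0.1835 0.03  ]
[0.6281 0.1274 0.03  ]
[0.6155 0.0706 0.03  ]
0.06 [ 0.6065 -0.003   0.06  ] [279.5 200.6]
0.07 [ 6.058e-01 -3.000e-04  7.000e-02] [279.5 197.6]
0.08 [0.6051 0.0024 0.08  ] [279.6 194.6]
0.09 [0.6044 0.0051 0.09  ] [279.7 191.6]
0.1 [0.6037 0.0078 0.1   ] [279.8 188.5]
```

View pics/knob.png

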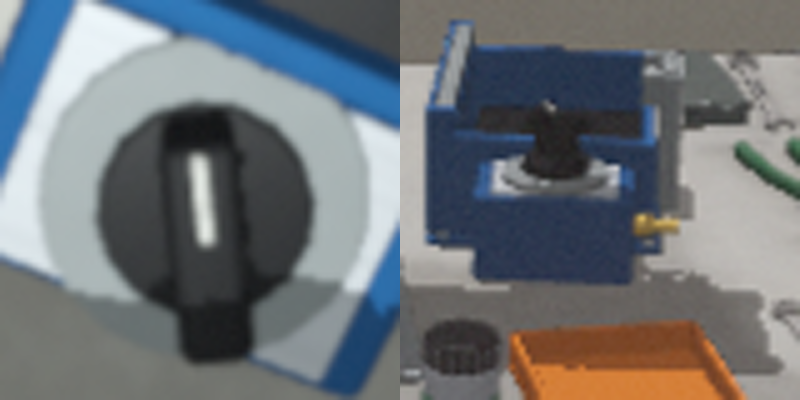

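```bash
python3 - <<'E'
from h import *
import pickle
w=pickle.load(open("w1.pkl","rb"))
P=lambda x,y,z:p2w(w,222+(x+.5)/5-.5,140+(y+.5)/5-.5,z,True)
for z in(.1,.107): print(P(195,148,z).round(4),P(213,308,z).round(4),P(204,228,z).round(4))
print("disc",P(205,207,.075),P(205,207,.085), "ring",P(207,200,.06))
for a in ((97,207),(313,207)): print(P(*a,.08))
d=P(213,308,.107)-P(195,148,.107); b=np.arctan2(d[1],d[0]); print("bar dir",b)
print(delta([.6035,.0015,.092],yaw=b+np.pi/2))
E
```

```text
[0.5996 0.0202 0.1   ] [ 0.6084 -0.0081  0.1   ] [0.6039 0.0062 0.1   ]
[0.5992 0.0217 0.107 ] [ 0.6078 -0.0058  0.107 ] [0.6034 0.0082 0.107 ]
disc [0.60503599 0.00354287 0.075     ] [0.60435477 0.00614905 0.085     ] ring [0.60617317 0.00116158 0.06      ]
[0.58450071 0.00098941 0.08      ]
[0.62492979 0.00876527 0.08      ]
bar dir -1.268949529166469
([0.0043, 0.0047, 0.1281, -0.0006, 0.0, -0.116], 'rows>=3.1')
```

```bash
python3 shift.py '[[0.004,0.005,0.04,0,0,-0.116],[0.004,0.005,0.08,0,0,-0.116],[0.004,0.005,0.105,0,0,-0.116],[0.004,0.005,0.117,0,0,-0.116],[0.004,0.005,0.127,0,0,-0.116],[0.004,0.005,0.127,0,0,-0.116]]' && python3 shift.py '[[0,0,0,0,0,0],[0,0,0,0,0,0],[0,0,0,0,0,0],[0,0,0,0,0,0],[0,0,0,0,0,0],[0,0,0,0,0,0],[0,0,0,0,0,0]]' 0.0
```

```text
time: 2.3
position: [0.6032, 0.0008, 0.0919]
ee_rot: [0.593, 0.805, -0.001, -0.001]
force: [-0.2, -0.3, -0.1]
finger_gap: 0.0856
grasp_force: 0.0
time: 2.88
position: [0.6053, 0.0019, 0.0939]
ee_rot: [0.593, 0.806, 0.001, 0.001]
force: [2.7, 3.0, 5.2]
finger_gap: 0.0127
grasp_force: 60.0
```

```bash
python3 shift.py '[[0,0.002,-0.002,0,0,-0.12],[0,0.002,-0.003,0,0,-0.24],[0,0.002,-0.003,0,0,-0.36],[0,0.002,-0.003,0,0,-0.48],[0,0.002,-0.003,0,0,-0.6],[0,0.002,-0.003,0,0,-0.72],[0,0.002,-0.003,0,0,-0.84],[0,0.002,-0.003,0,0,-0.96],[0,0.002,-0.003,0,0,-1.08],[0,0.002,-0.003,0,0,-1.2]]' && python3 -c "
from bench import r
o=r.get_obs();print(o['moment'],o['q'],o['joint_efforts'])"
```

```text
time: 3.72
position: [0.6047, 0.0018, 0.0942]
ee_rot: [0.033, 0.999, -0.0, -0.002]
force: [-35.5, 14.7, 8.2]
finger_gap: 0.0127
grasp_force: 111.9
[ 2.83356786  7.2626391  -1.52721673] [-0.13120436  0.4762507  -0.11909985  0.9798768  -0.00120537 -0.06576878] [  4.68368992 -88.48176956  41.42548084  -4.47420672  -0.45690098
   0.31516124]
```

```bash
M="from bench import r
o=r.get_obs();print(o['moment'].round(2))"; python3 shift.py '[[0,0,0,0,0,0.02],[0,0,0,0,0,0.02]]'; python3 -c "$M";  python3 shift.py '[[0,0,0,0,0,0.02],[0,0,0,0,0,0.02]]'; python3 -c "$M"
```

```text
time: 3.88
position: [0.6041, 0.0022, 0.0946]
ee_rot: [0.046, 0.999, -0.0, -0.003]
force: [1.9, -4.7, -16.9]
finger_gap: 0.0124
grasp_force: 95.7
[-0.12  0.91 -1.54]
time: 4.05
position: [0.6039, 0.0023, 0.0947]
ee_rot: [0.056, 0.998, -0.0, -0.003]
force: [-6.9, -3.0, -11.9]
finger_gap: 0.0125
grasp_force: 86.4
[-0.04  1.76 -0.74]
```

```bash
python3 shift.py '[[0,0,0,0,0,0.016],[0,0,0,0,0,0.016]]'; python3 -c "
from bench import r
o=r.get_obs();print(o['moment'].round(2))"; python3 shift.py '[[0,0,0,0,0,0],[0,0,0,0,0,0],[0,0,0,0,0,0],[0,0,0,0,0,0],[0,0,-0.02,0,0,0],[0,0,-0.05,0,0,0],[0,0,-0.09,0,0,0],[0,0,-0.12,0,0,0],[0,0,-0.12,0,0,0]]' 0.085
```

```text
time: 4.22
position: [0.6041, 0.0022, 0.0946]
ee_rot: [0.064, 0.998, -0.0, -0.003]
force: [-6.1, -3.1, -14.7]
finger_gap: 0.0127
grasp_force: 80.6
[-0.21  1.47 -0.69]
time: 4.97
position: [0.6085, 0.0021, 0.2226]
ee_rot: [0.062, 0.998, -0.0, 0.005]
force: [0.7, 0.5, 0.1]
finger_gap: 0.085
grasp_force: 0.0
```

```bash
cat >> h.py <<'E'
def caps(c=None):
    c=c or r.read_camera("top"); g=c["frame"].max(2); out=[]
    n,l,st,ce=cv2.connectedComponentsWithStats((g<75).astype(np.uint8))
    for i in range(1,n):
        X=p2w(c,*ce[i],.064)
        if 90<st[i,4]<260 and max(st[i,2:4])<20 and .25<X[0]<.75 and -.45<X[1]<.35: out.append((X[:2].round(4),int(st[i,4])))
    return out
YAW=-.213
E
python3 - <<'E'
from h import *
print(caps()); print(delta([.5097,-.2319,.15],yaw=YAW)); print(r.get_obs()["q"][5])
E
```

```text
[(array([ 0.5106, -0.2286]), 126), (array([ 0.4192, -0.2281]), 126), (array([ 0.4124, -0.3196]), 137), (array([ 0.3402, -0.2627]), 136)]
([0.0688, -0.2445, 0.0692, -0.0046, 0.0051, -1.4824], 'rows>=11.9')
-0.005818982004258753
```

```bash
python3 shift.py '[[0.07,-0.248,0.069,0,0,-1.482],[0.07,-0.248,0.069,0,0,-1.482],[0.07,-0.248,0.069,0,0,-1.482],[0.07,-0.248,0.069,0,0,-1.482],[0.07,-0.248,0.069,0,0,-1.482],[0.07,-0.248,0.069,0,0,-1.482],[0.07,-0.248,0.069,0,0,-1.482],[0.07,-0.248,0.069,0,0,-1.482],[0.07,-0.248,0.069,0,0,-1.482],[0.07,-0.248,0.069,0,0,-1.482]]' 0.07; python3 - <<'E'
from h import *
print(delta([.510,-.230,.15],yaw=YAW)); print(delta([.510,-.230,.044],yaw=YAW)); print(r.get_obs()["q"])
E
```

```text
time: 5.85
position: [0.5054, -0.2356, 0.1463]
ee_rot: [-0.516, 0.857, 0.0, -0.0]
force: [-1.4, -0.7, 0.4]
finger_gap: 0.0699
grasp_force: 0.0
([-0.0071, -0.0015, -0.0037, 0.0009, 0.0004, -0.2734], 'rows>=2.2')
([-0.007, -0.0016, 0.1023, 0.0009, 0.0004, -0.2734], 'rows>=2.5')
[-5.82378136e-01  3.62505620e-01 -1.58853304e-01  1.05043294e+00
  1.38680338e-04 -1.66678032e+00]
```

```bash
python3 shift.py '[[-0.007,-0.002,0,0,0,-0.12],[-0.007,-0.002,0,0,0,-0.24],[-0.007,-0.002,0.03,0,0,-0.273],[-0.007,-0.002,0.065,0,0,-0.273],[-0.007,-0.002,0.09,0,0,-0.273],[-0.007,-0.002,0.102,0,0,-0.273],[-0.007,-0.002,0.102,0,0,-0.273]]'; python3 shift.py '[[0,0,0,0,0,0],[0,0,0,0,0,0],[0,0,0,0,0,0],[0,0,0,0,0,0],[0,0,0,0,0,0]]' 0.03;  python3 shift.py '[[0,0,-0.01,0,0,0],[0,0,-0.03,0,0,0],[0,0,-0.06,0,0,0],[0,0,-0.09,0,0,0],[0,0,-0.09,0,0,0],[0,0,-0.09,0,0,0],[0,0,-0.09,0,0,0],[0,0,-0.09,0,0,0],[0,0,-0.09,0,0,0],[0,0,-0.09,0,0,0]]'
```

```text
time: 6.43
position: [0.5093, -0.2287, 0.0421]
ee_rot: [-0.626, 0.78, 0.002, -0.001]
force: [-0.6, 0.4, -0.4]
finger_gap: 0.07
grasp_force: 0.0
time: 6.85
position: [0.5117, -0.2303, 0.0464]
ee_rot: [-0.626, 0.78, -0.001, 0.0]
force: [-0.5, 0.2, 7.4]
finger_gap: 0.0404
grasp_force: 59.9
time: 7.68
position: [0.5106, -0.2296, 0.1344]
ee_rot: [-0.626, 0.78, 0.001, -0.0]
force: [-0.2, 0.2, -2.1]
finger_gap: 0.0402
grasp_force: 61.4
```

```bash
python3 shift.py '[[0,0,0,0,0,0],[0,0,0,0,0,0],[0,0,0,0,0,0]]'; python3 - <<'E'
from h import *
# housing frame from wrist-based hole estimates averaged with top
A=np.array([[.6403,.1853],[.6275,.1275],[.6149,.0681]]); B=np.array([[.6422,.1835],[.6281,.1274],[.6155,.0706]])
print((A+B)/2)
mid=((A+B)/2).mean(0); d=(A[0]+B[0]-A[2]-B[2]); yw=np.arctan2(d[1],d[0])-np.pi/2; print(mid,yw)
print(delta([*mid,.165],yaw=YAW))
E
```

```text
time: 7.93
position: [0.511, -0.2298, 0.135]
ee_rot: [-0.626, 0.78, 0.0, -0.0]
force: [0.1, -0.3, -3.0]
finger_gap: 0.0405
grasp_force: 61.4
[[0.64125 0.1844 ]
 [0.6278  0.12745]
 [0.6152  0.06935]]
[0.62808333 0.12706667] -0.2226687406441643
([-0.3738, -0.037, -0.03, 0.0003, 0.0001, -0.0053], 'rows>=9.0')
```

```bash
python3 - <<'E'
from h import *
print(delta([.652,.234,.19],yaw=-.22))
E
python3 shift.py '[[-0.04,-0.005,-0.05,0,0,0],[-0.08,-0.01,-0.055,0,0,0],[-0.16,-0.02,-0.055,0,0,0],[-0.24,-0.03,-0.055,0,0,0],[-0.32,-0.037,-0.055,0,0,0],[-0.4,-0.037,-0.055,0,0,0],[-0.483,-0.037,-0.055,0,0,0],[-0.483,-0.037,-0.055,0,0,0],[-0.483,-0.037,-0.055,0,0,0],[-0.483,-0.037,-0.055,0,0,0]]';python3 shift.py '[[-0.08,0,0,0,0,0],[-0.08,0,0,0,0,0],[-0.08,0,0,0,0,0],[-0.08,0,0,0,0,0]]'; python3 - <<'E'
from h import *
print(delta([.652,.234,.19],yaw=-.22))
E
```

```text
([-0.4834, -0.0372, -0.055, 0.0003, 0.0001, 0.0017], 'rows>=11.7')
time: 8.77
position: [0.6292, 0.152, 0.1897]
ee_rot: [-0.626, 0.78, -0.0, 0.0]
force: [1.2, -1.0, -2.0]
finger_gap: 0.0403
grasp_force: 61.8
time: 9.1
position: [0.6463, 0.2299, 0.1888]
ee_rot: [-0.627, 0.779, 0.0, -0.0]
force: [-0.6, -0.4, -2.3]
finger_gap: 0.0406
grasp_force: 62.0
([-0.0053, -0.0046, -0.0012, 0.0007, -0.0003, 0.0046], 'rows>=0.2')
```

```bash
python3 shift.py '[[0,0,0,0,0,0],[0,0,0,0,0,0]]'; python3 - <<'E'
from h import *
import pickle
c=shot("wrist","w2",None,1.5625); pickle.dump((c,pose()[0]),open("w2.pkl","wb")); print(pose()[0])
E
```

```text
time: 9.27
position: [0.6464, 0.2268, 0.1897]
ee_rot: [-0.626, 0.78, -0.0, -0.0]
force: [-0.3, -0.4, -2.9]
finger_gap: 0.0401
grasp_force: 62.0
[0.64642194 0.22665609 0.18981496]
```

View pics/w2.png

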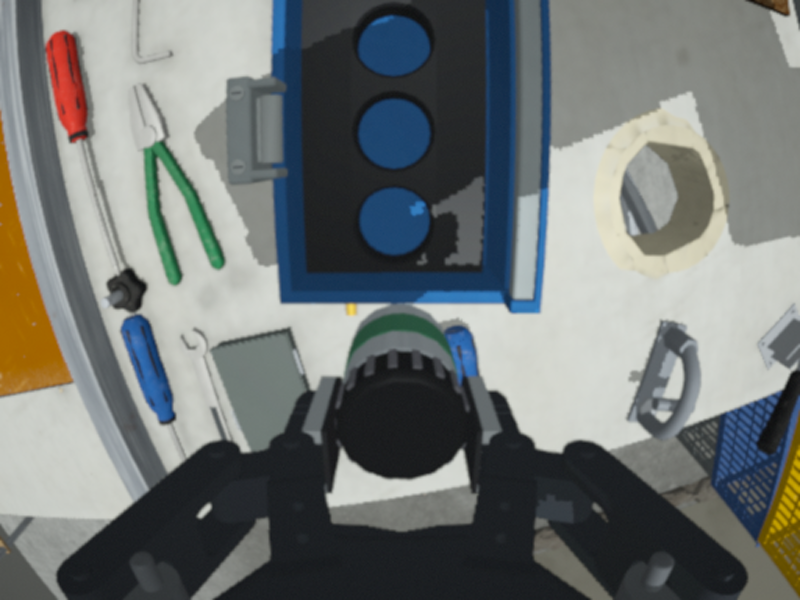

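```bash
python3 - <<'E'
from h import *
import pickle
c,p=pickle.load(open("w2.pkl","rb")); f=c["frame"].astype(int)
m=((f[:,:,2]>f[:,:,0]+40)&(f[:,:,2]>60)).astype(np.uint8); m[:, :200]=0; m[:,300:]=0; m[165:]=0
n,l,st,ce=cv2.connectedComponentsWithStats(m)
C=[]
for i in range(1,n):
    if st[i,4]>500: print(st[i],ce[i].round(1),[p2w(c,*ce[i],z,True)[:2].round(4) for z in(.006,.03)])
P=lambda x,y,z:p2w(c,(x+.5)/1.5625-.5,(y+.5)/1.5625-.5,z,True)
top=p[2]-.044+.064
print("cap",P(401,420,top).round(4),P(401,415,top).round(4),"tcp",p, P(401,478,top),P(334,415,top),P(468,415,top))
print("walls: left outer top corners",P(281,302,.074),P(541,312,.092))
E
```

```text
[ 229    9   46   40 1410] [251.6  28.9] [array([0.6166, 0.0691]), array([0.6176, 0.0752])]
[ 229   63   47   45 1642] [251.9  85. ] [array([0.6297, 0.1293]), array([0.6296, 0.1308])]
[ 230  120   45   43 1550] [252. 141.] [array([0.6426, 0.1879]), array([0.6416, 0.185 ])]
cap [0.6447 0.2184 0.2098] [0.6443 0.2167 0.2098] tcp [0.64642194 0.22665609 0.18981496] [0.64931579 0.23931266 0.20981496] [0.66302726 0.21282477 0.20981496] [0.62565422 0.22115538 0.20981496]
walls: left outer top corners [0.71350413 0.2102115  0.074     ] [0.57207747 0.24176823 0.092     ]
```

The wrist view shows the hole floors at (395,46), (395,133) and (395,221), and the held can near (401,418). I'll check the can's height and offset in the grip with the side and top cameras.

```bash
python3 - <<'E'
from h import *
import pickle
s=r.read_camera("side"); t=r.read_camera("top"); pickle.dump((s,t),open("st.pkl","wb"))
p=pose()[0]; u,v=w2p(s,p).astype(int); a,b=w2p(t,p).astype(int); print(p,u,v,a,b)
A=cv2.resize(s["frame"][v-40:v+40,u-40:u+40,::-1],None,fx=5,fy=5,interpolation=cv2.INTER_CUBIC)
B=cv2.resize(t["frame"][b-40:b+40,a-40:a+40,::-1],None,fx=5,fy=5,interpolation=cv2.INTER_CUBIC)
cv2.imwrite("pics/held.png",np.hstack([A,B]))
for dz in(-.044,-.008,0,.01,.02): q=w2p(s,p+[0,0,dz]); print(dz,((q-[u-40,v-40]+.5)*5-.5).round(0))
E
```

```text
[0.64648686 0.22673882 0.18993339] 281 142 180 149
-0.044 [202. 267.]
-0.008 [204. 217.]
0 [204. 206.]
0.01 [205. 192.]
0.02 [205. 178.]
```

View pics/held.png

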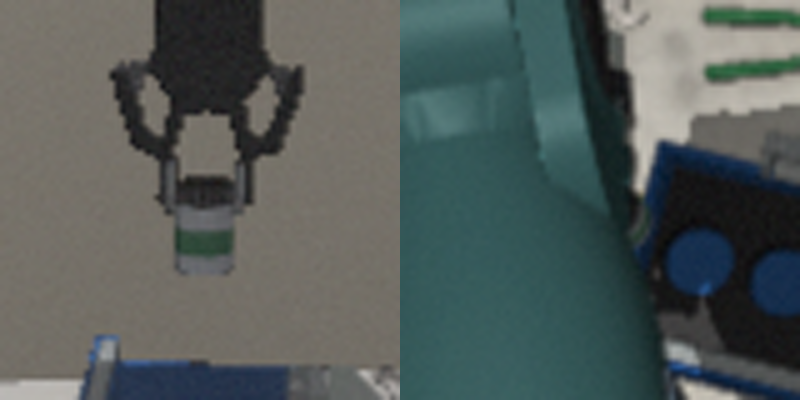

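The side view shows the held can upright with its bottom edge at row 272, which gives a bottom about 40–44 mm below the TCP. In the wrist view, the can's bottom rim point at (400,307) gives its offset along the pads.

```bash
python3 - <<'E'
from h import *
import pickle
c,p=pickle.load(open("w2.pkl","rb"))
P=lambda x,y,z:p2w(c,(x+.5)/1.5625-.5,(y+.5)/1.5625-.5,z,True)
R=pose()[1].as_matrix()
for dz in(-.046,-.044,-.040): print(dz,((P(400,307,p[2]+dz)-p)@R).round(4))
for dz in(.020,.016,.012): print(dz,((P(401,478,p[2]+dz)-p)@R).round(4),((P(401,356,p[2]+dz)-p)@R).round(4))
E
```

```text
-0.046 [ 0.021  -0.0005  0.046 ]
-0.044 [ 0.0216 -0.0005  0.044 ]
-0.04 [ 0.0229 -0.0005  0.04  ]
0.02 [-0.013  -0.0001 -0.02  ] [ 0.0286 -0.0001 -0.02  ]
0.016 [-0.0162 -0.0001 -0.016 ] [ 0.0268 -0.0001 -0.016 ]
0.012 [-0.0195 -0.0001 -0.012 ] [ 0.025  -0.0001 -0.012 ]
```

```bash
python3 - <<'E'
from h import *
print(delta([.6422,.187,.19],yaw=-.2155)); print(delta([.6422,.187,.072],yaw=-.2155))
E
```

```text
([0.0397, -0.0045, -0.0001, -0.0002, 0.0, -0.0042], 'rows>=1.0')
([0.0397, -0.0045, 0.1179, -0.0002, 0.0, -0.0042], 'rows>=3.0')
```

```bash
python3 shift.py '[[0.02,-0.003,0,0,0,-0.004],[0.04,-0.004,0,0,0,-0.004],[0.04,-0.004,0.03,0,0,-0.004],[0.04,-0.004,0.06,0,0,-0.004],[0.04,-0.004,0.09,0,0,-0.004],[0.04,-0.004,0.105,0,0,-0.004],[0.04,-0.004,0.112,0,0,-0.004],[0.04,-0.004,0.118,0,0,-0.004],[0.04,-0.004,0.118,0,0,-0.004],[0.04,-0.004,0.118,0,0,-0.004]]'
```

```text
time: 10.25
position: [0.6425, 0.1879, 0.0729]
ee_rot: [-0.627, 0.779, -0.0, 0.001]
force: [0.7, 2.0, -1.0]
finger_gap: 0.0404
grasp_force: 63.5
```

```bash
python3 shift.py '[[0,0,0.006,0,0,0],[0,0,0.012,0,0,0],[0,0,0.016,0,0,0],[0,0,0.019,0,0,0],[0,0,0.019,0,0,0]]'
```

```text
time: 10.67
position: [0.6419, 0.1879, 0.0519]
ee_rot: [-0.627, 0.779, -0.0, 0.0]
force: [5.8, 3.8, -4.8]
finger_gap: 0.0403
grasp_force: 63.3
```

```bash
python3 shift.py '[[0,0,0.002,0,0,0],[0,0,0.002,0,0,0]]'; python3 shift.py '[[0,0,0,0,0,0],[0,0,0,0,0,0],[0,0,0,0,0,0]]' 0.055;python3 - <<'E'
from h import *
c=shot("wrist","w3",(140,0,400,384),1.5625)
E
```

```text
time: 10.83
position: [0.642, 0.188, 0.0517]
ee_rot: [-0.627, 0.779, -0.0, 0.001]
force: [-1.4, 1.6, 11.5]
finger_gap: 0.0403
grasp_force: 65.0
time: 11.08
position: [0.6413, 0.1877, 0.0503]
ee_rot: [-0.627, 0.779, 0.0, -0.001]
force: [0.5, -0.1, 0.5]
finger_gap: 0.055
grasp_force: 0.0
```

View pics/w3.png

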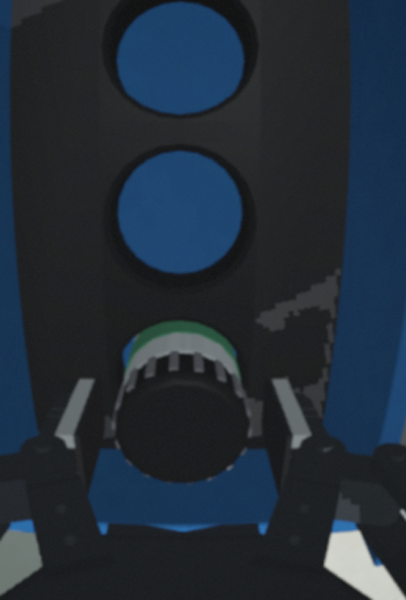

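The can is seated (floor contact of 11.5 N at TCP z 0.0517). The middle hole rim shows at (180,216) in the crop. Next I'll pick the second can.

```bash
python3 - <<'E'
from h import *
c=r.read_camera("wrist")
P=lambda x,y,z:p2w(c,140+(x+.5)/1.5625-.5,(y+.5)/1.5625-.5,z,True)
print("mid rim",P(180,216,.03),"floor",P(180,212,.006),"r rim bottom",P(180,118,.03),"mid rim edges",P(180,145,.03),P(180,287,.03))
E
python3 shift.py '[[0,0,-0.02,0,0,0],[0,0,-0.05,0,0,0],[0,0,-0.09,0,0,0],[0,0,-0.1,0,0,0],[0,0,-0.1,0,0,0]]' 0.06; python3 - <<'E'
from h import *
print(delta([.420,-.230,.15],yaw=-.2155)); print(r.get_obs()["q"])
E
```

```text
mid rim [0.62923801 0.12780859 0.03      ] floor [0.62959676 0.12900988 0.006     ] r rim bottom [0.6222884  0.09591699 0.03      ] mid rim edges [0.62420198 0.10471067 0.03      ] [0.63447249 0.15174986 0.03      ]
time: 11.6
position: [0.6432, 0.1882, 0.1542]
ee_rot: [-0.627, 0.779, -0.001, 0.002]
force: [-0.2, 0.4, -0.5]
finger_gap: 0.0602
grasp_force: 0.0
([0.4561, 0.1292, 0.0027, -0.005, 0.0018, 0.0012], 'rows>=11.4')
[ 1.63188474e-01  5.42150136e-01  1.71233439e-01  1.19450423e+00
 -1.44737751e-04 -1.19332663e+00]
```

```bash
python3 shift.py '[[0.456,0.129,0,0,0,0],[0.456,0.129,0,0,0,0],[0.456,0.129,0,0,0,0],[0.456,0.129,0,0,0,0],[0.456,0.129,0,0,0,0],[0.456,0.129,0,0,0,0],[0.456,0.129,0,0,0,0],[0.456,0.129,0,0,0,0],[0.456,0.129,0,0,0,0],[0.456,0.129,0,0,0,0]]' 0.068; python3 - <<'E'
from h import *
print(caps());print(delta([.420,-.230,.15],yaw=-.2155)); print(delta([.420,-.230,.045],yaw=-.2155))
E
```

```text
time: 12.43
position: [0.4439, -0.1809, 0.15]
ee_rot: [-0.628, 0.779, 0.0, -0.0]
force: [1.4, -1.3, 1.1]
finger_gap: 0.0681
grasp_force: 0.0
[(array([0.6071, 0.0007]), 119)]
([0.0472, 0.0115, 0.0, 0.0015, -0.0021, -0.0029], 'rows>=1.2')
([0.047, 0.0114, 0.105, 0.0015, -0.0021, -0.0029], 'rows>=2.8')
```

```bash
python3 shift.py '[[0.03,0.007,0,0,0,0],[0.047,0.011,0.01,0,0,0],[0.047,0.011,0.045,0,0,0],[0.047,0.011,0.08,0,0,0],[0.047,0.011,0.1,0,0,0],[0.047,0.011,0.105,0,0,0],[0.047,0.011,0.105,0,0,0]]'; python3 shift.py '[[0,0,0,0,0,0],[0,0,0,0,0,0],[0,0,0,0,0,0],[0,0,0,0,0,0],[0,0,0,0,0,0]]' 0.03;  python3 shift.py '[[0,0,-0.01,0,0,0],[0,0,-0.03,0,0,0],[0,0,-0.06,0,0,0],[0,0,-0.1,0,0,0],[0,0,-0.14,0,0,0],[0,0,-0.14,0,0,0],[0,0,-0.14,0,0,0],[0,0,-0.14,0,0,0],[0,0,-0.14,0,0,0],[0,0,-0.14,0,0,0]]';  python3 shift.py '[[0,0,0,0,0,0],[0,0,0,0,0,0]]'
```

```text
time: 13.07
position: [0.4239, -0.2225, 0.0444]
ee_rot: [-0.627, 0.779, 0.002, -0.0]
force: [0.1, 0.0, -0.8]
finger_gap: 0.0678
grasp_force: 0.0
time: 13.48
position: [0.4256, -0.2237, 0.0471]
ee_rot: [-0.628, 0.779, -0.001, 0.0]
force: [-1.6, 1.7, 7.1]
finger_gap: 0.0401
grasp_force: 59.4
time: 14.32
position: [0.4244, -0.2229, 0.1847]
ee_rot: [-0.627, 0.779, 0.001, -0.0]
force: [0.2, 0.2, -0.7]
finger_gap: 0.0399
grasp_force: 60.6
time: 14.48
position: [0.4247, -0.2231, 0.1851]
ee_rot: [-0.627, 0.779, 0.001, -0.0]
force: [-0.3, -0.0, -0.3]
finger_gap: 0.0401
grasp_force: 60.6
```

Readings were -0.3 to -0.7 N, so this one is empty and goes in the tray.

```bash
python3 - <<'E'
from h import *
print(delta([.608,-.190,.12],yaw=-.2155)); print(delta([.608,-.190,.053],yaw=-.2155))
E
```

```text
([-0.0713, -0.1722, 0.0649, 0.0011, 0.0005, 0.0012], 'rows>=4.7')
([-0.0713, -0.1723, 0.1319, 0.0011, 0.0005, 0.0012], 'rows>=5.5')
```

```bash
python3 shift.py '[[-0.015,-0.035,0,0,0,0],[-0.03,-0.07,0.01,0,0,0],[-0.045,-0.105,0.03,0,0,0],[-0.06,-0.14,0.05,0,0,0],[-0.071,-0.172,0.07,0,0,0],[-0.071,-0.172,0.1,0,0,0],[-0.071,-0.172,0.12,0,0,0],[-0.071,-0.172,0.13,0,0,0],[-0.071,-0.172,0.132,0,0,0],[-0.071,-0.172,0.132,0,0,0]]'; python3 shift.py '[[0,0,0,0,0,0],[0,0,0,0,0,0],[0,0,0.002,0,0,0]]';python3 shift.py '[[0,0,0,0,0,0],[0,0,0,0,0,0],[0,0,0,0,0,0],[0,0,0,0,0,0],[0,0,-0.03,0,0,0],[0,0,-0.06,0,0,0],[0,0,-0.1,0,0,0],[0,0,-0.1,0,0,0],[0,0,-0.1,0,0,0],[0,0,-0.1,0,0,0]]' 0.065; python3 - <<'E'
from h import *
print(caps());print(delta([.4125,-.321,.15],yaw=-.2155)); 
E
```

```text
time: 15.32
position: [0.6077, -0.1905, 0.0536]
ee_rot: [-0.627, 0.779, 0.0, -0.0]
force: [-0.0, 0.1, -0.2]
finger_gap: 0.0401
grasp_force: 60.8
time: 15.57
position: [0.6085, -0.1909, 0.0529]
ee_rot: [-0.627, 0.779, -0.001, 0.0]
force: [0.6, -0.7, -0.1]
finger_gap: 0.0402
grasp_force: 60.8
time: 16.4
position: [0.6079, -0.1904, 0.1513]
ee_rot: [-0.627, 0.779, 0.0, -0.0]
force: [0.0, -0.7, -0.7]
finger_gap: 0.0648
grasp_force: 0.0
[(array([0.607, 0.001]), 114), (array([ 0.4124, -0.3196]), 137)]
([0.1692, 0.1628, 0.0008, 0.0014, 0.0003, 0.0013], 'rows>=5.6')
```

```bash
python3 shift.py '[[0.034,0.033,0,0,0,0],[0.068,0.065,0,0,0,0],[0.1,0.097,0,0,0,0],[0.134,0.13,0,0,0,0],[0.169,0.163,0,0,0,0],[0.169,0.163,0,0,0,0],[0.169,0.163,0,0,0,0],[0.169,0.163,0,0,0,0]]' 0.068; python3 - <<'E'
from h import *
print(delta([.4125,-.321,.045],yaw=-.2155),pose()[0]); 
E
```

```text
time: 17.12
position: [0.4115, -0.3213, 0.1507]
ee_rot: [-0.626, 0.779, 0.001, -0.0]
force: [-0.3, 1.0, 0.3]
finger_gap: 0.0678
grasp_force: 0.0
([-0.0003, -0.001, 0.1057, 0.0014, 0.001, -0.0013], 'rows>=2.5') [ 0.41152396 -0.32125401  0.15074664]
```

```bash
python3 shift.py '[[0,-0.001,0.035,0,0,0],[0,-0.001,0.07,0,0,0],[0,-0.001,0.095,0,0,0],[0,-0.001,0.106,0,0,0],[0,-0.001,0.106,0,0,0]]'; python3 shift.py '[[0,0,0,0,0,0],[0,0,0,0,0,0],[0,0,0,0,0,0],[0,0,0,0,0,0],[0,0,0,0,0,0]]' 0.03;  python3 shift.py '[[0,0,-0.01,0,0,0],[0,0,-0.03,0,0,0],[0,0,-0.06,0,0,0],[0,0,-0.1,0,0,0],[0,0,-0.14,0,0,0],[0,0,-0.14,0,0,0],[0,0,-0.14,0,0,0],[0,0,-0.14,0,0,0],[0,0,-0.14,0,0,0],[0,0,-0.14,0,0,0]]';  python3 shift.py '[[0,0,0,0,0,0],[0,0,0,0,0,0]]'; python3 - <<'E'
from h import *
print(delta([.6293,.1282,.185],yaw=-.2155),pose()[0]); print(delta([.608,-.255,.185],yaw=-.2155)[0])
E
```

```text
time: 17.53
position: [0.4133, -0.319, 0.0425]
ee_rot: [-0.628, 0.778, 0.003, -0.0]
force: [-0.0, 0.3, -0.4]
finger_gap: 0.0681
grasp_force: 0.0
time: 17.95
position: [0.4145, -0.3216, 0.0466]
ee_rot: [-0.628, 0.779, -0.001, 0.0]
force: [-0.5, 0.9, 6.7]
finger_gap: 0.0402
grasp_force: 60.9
time: 18.78
position: [0.4134, -0.3207, 0.1845]
ee_rot: [-0.627, 0.779, 0.001, -0.0]
force: [-0.3, -0.1, -0.9]
finger_gap: 0.0404
grasp_force: 60.7
time: 18.95
position: [0.4136, -0.3209, 0.185]
ee_rot: [-0.627, 0.779, 0.001, -0.0]
force: [-0.3, 0.4, -0.6]
finger_gap: 0.0406
grasp_force: 60.7
([-0.4847, -0.1153, 0.0002, 0.001, 0.0007, 0.0012], 'rows>=11.9') [ 0.41361464 -0.32094001  0.1849733 ]
[-0.1058, -0.1759, -0.0001, 0.001, 0.0007, 0.0012]
```

Empty again, so it goes in the tray.

```bash
python3 shift.py '[[-0.02,-0.035,0,0,0,0],[-0.04,-0.07,0,0,0,0],[-0.06,-0.105,0.02,0,0,0],[-0.08,-0.14,0.05,0,0,0],[-0.094,-0.178,0.07,0,0,0],[-0.094,-0.178,0.1,0,0,0],[-0.094,-0.178,0.12,0,0,0],[-0.094,-0.178,0.13,0,0,0],[-0.094,-0.178,0.132,0,0,0],[-0.094,-0.178,0.133,0,0,0]]'; python3 shift.py '[[0,0,0,0,0,0],[0,0,0,0,0,0],[0,0,0.001,0,0,0]]';python3 shift.py '[[0,0,0,0,0,0],[0,0,0,0,0,0],[0,0,0,0,0,0],[0,0,0,0,0,0],[0,0,-0.03,0,0,0],[0,0,-0.06,0,0,0],[0,0,-0.1,0,0,0],[0,0,-0.1,0,0,0],[0,0,-0.1,0,0,0],[0,0,-0.1,0,0,0]]' 0.065; python3 - <<'E'
from h import *
print(caps());print(delta([.3395,-.264,.15],yaw=-.2155)); 
E
```

```text
time: 19.78
position: [0.6075, -0.2674, 0.0531]
ee_rot: [-0.627, 0.779, -0.0, -0.0]
force: [-0.3, 0.6, -0.2]
finger_gap: 0.0404
grasp_force: 60.8
time: 20.03
position: [0.6081, -0.2677, 0.0531]
ee_rot: [-0.627, 0.779, -0.001, 0.0]
force: [0.2, 1.2, -0.1]
finger_gap: 0.0403
grasp_force: 60.8
time: 20.87
position: [0.6076, -0.2671, 0.1513]
ee_rot: [-0.627, 0.779, 0.0, -0.0]
force: [-1.1, 0.0, -0.4]
finger_gap: 0.0647
grasp_force: 0.0
[(array([0.6072, 0.0011]), 113), (array([ 0.601 , -0.1974]), 113)]
([0.0541, 0.2623, 0.0009, 0.0014, 0.0005, 0.0012], 'rows>=6.4')
```

```bash
python3 shift.py '[[0.008,0.038,0,0,0,0],[0.016,0.076,0,0,0,0],[0.024,0.114,0,0,0,0],[0.032,0.152,0,0,0,0],[0.04,0.19,0,0,0,0],[0.048,0.228,0,0,0,0],[0.054,0.262,0,0,0,0],[0.054,0.262,0,0,0,0],[0.054,0.262,0,0,0,0],[0.054,0.262,0,0,0,0]]' 0.068; python3 - <<'E'
from h import *
print(delta([.3395,-.264,.045],yaw=-.2155),pose()[0]); c=shot("wrist","w4",None,1.0)
E
```

```text
time: 21.75
position: [0.3404, -0.2643, 0.1512]
ee_rot: [-0.627, 0.779, 0.0, 0.0]
force: [-0.1, -0.3, 0.4]
finger_gap: 0.0681
grasp_force: 0.0
([-0.0, 0.0009, 0.1062, 0.0002, 0.0004, 0.0008], 'rows>=2.5') [ 0.34041232 -0.26426299  0.15120287]
```

View pics/w4.png

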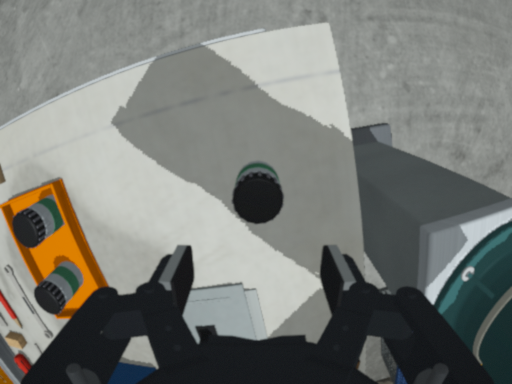

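The wrist view shows both empties standing in the tray and the last can with its cap at (258,198).

```bash
python3 - <<'E'
from h import *
c=r.read_camera("wrist"); print(p2w(c,258,200,.064,True),p2w(c,258,163,.0,True)); print(pose()[1].as_matrix()[:,0])
X=p2w(c,258,200,.064,True)
print(delta([X[0],X[1],.045],yaw=-.2155))
E
```

```text
[ 0.33876187 -0.26866376  0.064     ] [ 0.33494983 -0.284714    0.        ]
[-2.11959120e-01 -9.77278463e-01 -3.70274958e-04]
([0.0048, 0.0012, 0.1062, 0.0003, 0.0004, 0.0019], 'rows>=2.5')
```

```bash
python3 shift.py '[[0.002,0,0.035,0,0,0],[0.002,0,0.07,0,0,0],[0.002,0,0.095,0,0,0],[0.002,0,0.105,0,0,0],[0.002,0,0.105,0,0,0]]'; python3 shift.py '[[0,0,0,0,0,0],[0,0,0,0,0,0],[0,0,0,0,0,0],[0,0,0,0,0,0],[0,0,0,0,0,0]]' 0.03;  python3 shift.py '[[0,0,-0.01,0,0,0],[0,0,-0.03,0,0,0],[0,0,-0.06,0,0,0],[0,0,-0.1,0,0,0],[0,0,-0.14,0,0,0],[0,0,-0.14,0,0,0],[0,0,-0.14,0,0,0],[0,0,-0.14,0,0,0],[0,0,-0.14,0,0,0],[0,0,-0.14,0,0,0]]';  python3 shift.py '[[0,0,0,0,0,0],[0,0,0,0,0,0]]'; python3 - <<'E'
from h import *
print(delta([.6168,.0697,.185],yaw=-.2155),pose()[0])
E
```

```text
time: 22.27
position: [0.3395, -0.2649, 0.0442]
ee_rot: [-0.628, 0.778, 0.002, -0.0]
force: [-1.0, -0.3, -0.3]
finger_gap: 0.068
grasp_force: 0.0
time: 22.68
position: [0.3404, -0.2667, 0.0476]
ee_rot: [-0.628, 0.779, -0.001, 0.0]
force: [-0.7, 2.0, 7.4]
finger_gap: 0.0399
grasp_force: 60.5
time: 23.52
position: [0.3393, -0.2656, 0.1855]
ee_rot: [-0.627, 0.779, 0.001, -0.0]
force: [-0.9, -0.4, -2.3]
finger_gap: 0.0408
grasp_force: 61.4
time: 23.68
position: [0.3396, -0.2659, 0.186]
ee_rot: [-0.627, 0.779, 0.001, -0.0]
force: [0.3, -0.2, -1.7]
finger_gap: 0.0401
grasp_force: 61.4
([-0.3869, -0.1995, 0.0011, 0.001, 0.0008, 0.0013], 'rows>=10.4') [ 0.33960936 -0.2659231   0.18601576]
```

Full. It goes to the middle hole.

```bash
python3 shift.py '[[-0.446,-0.2,0,0,0,0],[-0.446,-0.2,0,0,0,0],[-0.446,-0.2,0,0,0,0],[-0.446,-0.2,0,0,0,0],[-0.446,-0.2,0,0,0,0],[-0.446,-0.2,0,0,0,0],[-0.446,-0.2,0,0,0,0],[-0.446,-0.2,0,0,0,0],[-0.446,-0.2,0,0,0,0],[-0.446,-0.2,0,0,0,0]]';python3 shift.py '[[-0.04,-0.018,0,0,0,0],[-0.04,-0.018,0,0,0,0],[-0.04,-0.018,0,0,0,0],[-0.04,-0.018,0,0,0,0],[-0.04,-0.018,0,0,0,0],[-0.04,-0.018,0,0,0,0]]'; python3 - <<'E'
from h import *
print(delta([.6293,.1282,.073],yaw=-.2155),pose()[0])
E
```

```text
time: 24.52
position: [0.588, 0.0712, 0.1862]
ee_rot: [-0.628, 0.779, 0.0, -0.0]
force: [1.0, -0.8, -2.2]
finger_gap: 0.0398
grasp_force: 61.3
time: 25.02
position: [0.6128, 0.1033, 0.1869]
ee_rot: [-0.627, 0.779, -0.0, -0.0]
force: [0.5, -0.3, -2.5]
finger_gap: 0.0402
grasp_force: 61.7
([-0.0279, -0.0108, 0.1139, 0.0, -0.0001, -0.0001], 'rows>=2.8') [0.61281885 0.10326355 0.18685771]
```

```bash
python3 shift.py '[[-0.028,-0.011,0,0,0,0],[-0.028,-0.011,0.02,0,0,0],[-0.028,-0.011,0.05,0,0,0],[-0.028,-0.011,0.08,0,0,0],[-0.028,-0.011,0.1,0,0,0],[-0.028,-0.011,0.108,0,0,0],[-0.028,-0.011,0.114,0,0,0],[-0.028,-0.011,0.114,0,0,0],[-0.028,-0.011,0.114,0,0,0]]'; python3 shift.py '[[0,0,0.006,0,0,0],[0,0,0.012,0,0,0],[0,0,0.016,0,0,0],[0,0,0.019,0,0,0],[0,0,0.019,0,0,0]]'
```

```text
time: 25.77
position: [0.6303, 0.129, 0.0736]
ee_rot: [-0.627, 0.779, -0.0, 0.0]
force: [0.6, 0.2, -3.1]
finger_gap: 0.0404
grasp_force: 62.3
time: 26.18
position: [0.6299, 0.1294, 0.0538]
ee_rot: [-0.627, 0.779, 0.0, 0.0]
force: [-1.1, 0.5, 0.1]
finger_gap: 0.0404
grasp_force: 62.6
```

```bash
python3 shift.py '[[0,0,0.001,0,0,0],[0,0,0.001,0,0,0]]'; python3 shift.py '[[0,0,0,0,0,0],[0,0,0,0,0,0],[0,0,0,0,0,0],[0,0,-0.03,0,0,0],[0,0,-0.06,0,0,0],[0,0,-0.1,0,0,0],[0,0,-0.13,0,0,0],[0,0,-0.16,0,0,0],[0,0,-0.16,0,0,0],[0,0,-0.16,0,0,0]]' 0.055; python3 - <<'E'
from h import *
import pickle
c=shot("wrist","w5",None,1.5625); pickle.dump(c,open("w5.pkl","wb")); print(r.get_obs()["q"],caps())
E
```

```text
time: 26.35
position: [0.6299, 0.1295, 0.0536]
ee_rot: [-0.628, 0.779, -0.0, 0.0]
force: [-6.5, 0.2, 14.2]
finger_gap: 0.0405
grasp_force: 64.1
time: 27.18
position: [0.6308, 0.1294, 0.214]
ee_rot: [-0.627, 0.779, -0.001, 0.001]
force: [0.6, 0.3, 0.6]
finger_gap: 0.0551
grasp_force: 0.0
[ 7.59258603e-02  4.78508692e-01  2.17232132e-01  1.30902808e+00
  8.88962831e-06 -1.28061314e+00] [(array([0.6065, 0.001 ]), 172), (array([ 0.6003, -0.1969]), 120), (array([ 0.5796, -0.2836]), 122)]
```

View pics/w5.png

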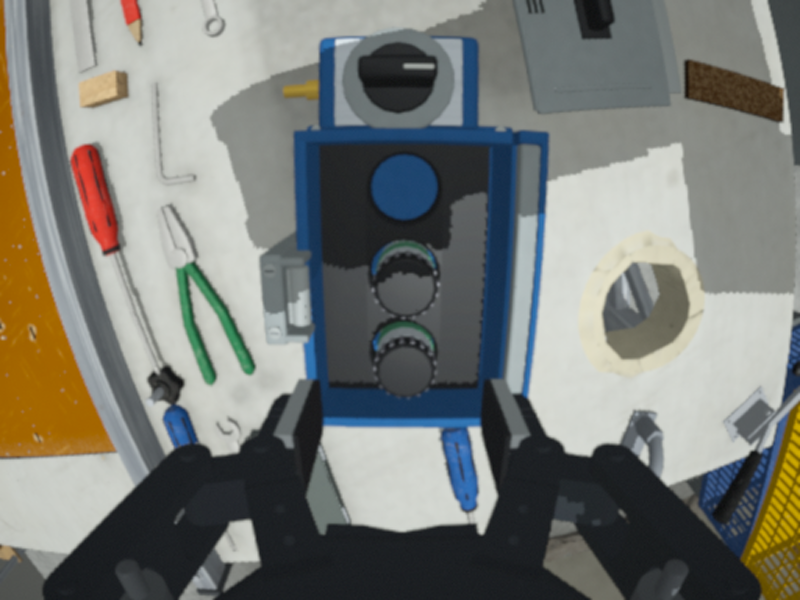

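The view shows both full cans seated (middle and left holes) and the knob bar lying parallel to the housing x axis, so shut. Next is the cover.

```bash
python3 - <<'E'
from h import *
print(delta([.4434,-.0601,.2],yaw=-.04))
E
```

```text
([0.2247, 0.1418, 0.0119, 0.0011, -0.0002, -0.1743], 'rows>=6.4')
```

```bash
python3 shift.py '[[0.225,0.142,0.012,0,0,-0.174],[0.225,0.142,0.012,0,0,-0.174],[0.225,0.142,0.012,0,0,-0.174],[0.225,0.142,0.012,0,0,-0.174],[0.225,0.142,0.012,0,0,-0.174],[0.225,0.142,0.012,0,0,-0.174],[0.225,0.142,0.012,0,0,-0.174],[0.225,0.142,0.012,0,0,-0.174],[0.225,0.142,0.012,0,0,-0.174],[0.225,0.142,0.012,0,0,-0.174]]' 0.06; python3 - <<'E'
from h import *
import pickle
c=shot("wrist","w6",None,1.5625); pickle.dump(c,open("w6.pkl","wb")); print(pose()[0])
E
```

```text
time: 28.12
position: [0.4436, -0.06, 0.2001]
ee_rot: [-0.693, 0.721, 0.0, -0.0]
force: [-0.1, 0.5, 0.2]
finger_gap: 0.06
grasp_force: 0.0
[ 0.44383947 -0.05981028  0.20013109]
```

View pics/w6.png

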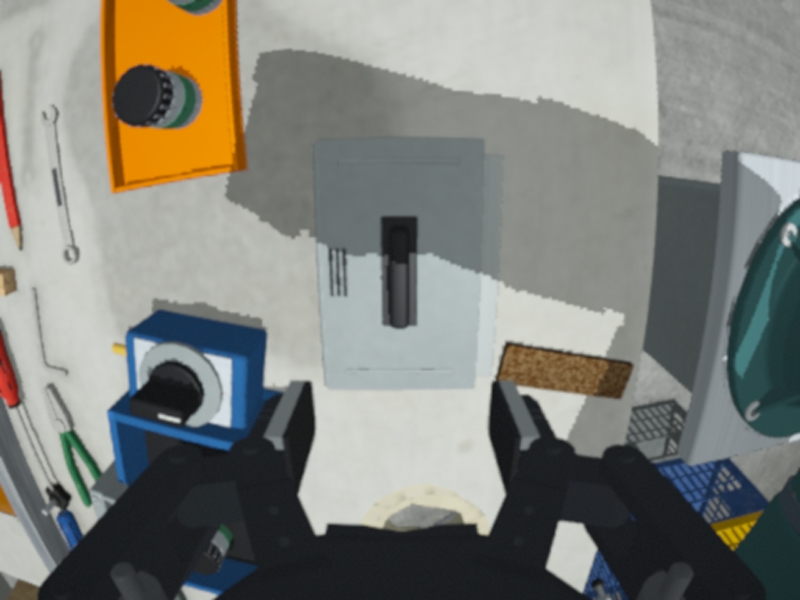

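The tray cans are at (145,97) and (200,5); the second has shifted but is still in the tray. The cover's rib top runs from (399,228) to (401,325), and its lip is to the right.

```bash
python3 - <<'E'
from h import *
import pickle
c=pickle.load(open("w6.pkl","rb"))
P=lambda x,y,z:p2w(c,(x+.5)/1.5625-.5,(y+.5)/1.5625-.5,z,True)
a,b=P(399,228,.034),P(401,325,.034); print("rib",a,b,(a+b)/2,np.linalg.norm(a-b),"yaw",np.arctan2(*(b-a)[1::-1])-np.pi/2)
K=[P(*k,.006) for k in((315,140),(484,138),(474,388),(328,389))]; print(np.round(K,4)); print("ctr",np.mean(K,0))
e=K[3]-K[0]; f=K[2]-K[1]; print([np.arctan2(v[1],v[0])-np.pi/2 for v in(e,f)],[np.linalg.norm(K[0]-K[1]),np.linalg.norm(e),np.linalg.norm(f)])
print("tray can",P(145,97,.068),P(200,2,.068),[P(*k,.022) for k in((104,0),(112,190),(245,165))])
E
```

```text
rib [ 0.44345656 -0.09608184  0.034     ] [ 0.44484374 -0.02919111  0.034     ] [ 0.44415015 -0.06263647  0.034     ] 0.06690510634162304 yaw -0.020735027107006587
[[ 0.4998 -0.1581  0.006 ]
 [ 0.3818 -0.1547  0.006 ]
 [ 0.3889  0.0375  0.006 ]
 [ 0.506   0.0336  0.006 ]]
ctr [ 0.44411122 -0.06043255  0.006     ]
[np.float64(-0.032318508886967745), np.float64(-0.03698953243472802)] [np.float64(0.11803406251192833), np.float64(0.1918263642720673), np.float64(0.19233487295143062)]
tray can [ 0.59674095 -0.19614081  0.068     ] [ 0.55718829 -0.25113491  0.068     ] [array([ 0.66311225, -0.29600045,  0.022     ]), array([ 0.66036016, -0.14071616,  0.022     ]), array([ 0.5471544, -0.1448222,  0.022    ])]
```

```bash
python3 - <<'E'
from h import *
print(delta([.4441,-.0615,.0195],yaw=-.035))
E
```

```text
([0.0017, -0.0004, 0.1806, 0.0006, 0.0003, -0.0047], 'rows>=4.3')
```

```bash
python3 shift.py '[[0.002,0,0.04,0,0,-0.005],[0.002,0,0.08,0,0,-0.005],[0.002,0,0.12,0,0,-0.005],[0.002,0,0.15,0,0,-0.005],[0.002,0,0.17,0,0,-0.005],[0.002,0,0.178,0,0,-0.005],[0.002,0,0.18,0,0,-0.005],[0.002,0,0.18,0,0,-0.005]]'; python3 shift.py '[[0,0,0,0,0,0],[0,0,0,0,0,0],[0,0,0,0,0,0],[0,0,0,0,0,0],[0,0,0,0,0,0],[0,0,0,0,0,0],[0,0,0,0,0,0],[0,0,0,0,0,0]]' 0.0; python3 -c "
from h import *
import json
p,q=pose(); json.dump([p.tolist(),q.as_quat().tolist()],open('grip.json','w')); print(p,q.as_matrix().round(3))"
```

```text
time: 28.83
position: [0.4438, -0.062, 0.0207]
ee_rot: [-0.695, 0.719, 0.0, -0.0]
force: [-0.6, -0.1, -0.4]
finger_gap: 0.0598
grasp_force: 0.0
time: 29.5
position: [0.444, -0.0625, 0.0216]
ee_rot: [-0.694, 0.72, -0.001, 0.0]
force: [-1.2, 1.2, 11.9]
finger_gap: 0.0127
grasp_force: 59.7
[ 0.44401575 -0.06248943  0.02158532] [[-0.035 -0.999  0.002]
 [-0.999  0.035 -0.001]
 [ 0.    -0.002 -1.   ]]
```

```bash
cat > cov.py <<'E'
from h import *
import json,sys
H=np.array([.6295,.1287]); YH=-.2155
gp,gq=json.load(open('grip.json')); gq=Ro.from_quat(gq); gp=np.array(gp)
yt=gq.as_matrix()[:,1]; yc=np.arctan2(-yt[1],-yt[0]) # cover yaw
Rc=Ro.from_euler("z",yc); pc=np.array([.4440,-.062,0.])
Rtc=gq.inv()*Rc; ptc=gq.inv().apply(pc-gp)   # cover in tool
def target(xl,zl,deg):
    Rg=Ro.from_euler("z",YH)*Ro.from_euler("y",-np.radians(deg))
    lip=np.r_[H,0]+Ro.from_euler("z",YH).apply([xl,0,zl]); p=lip-Rg.apply([-.074,0,0])
    Rt=Rg*Rtc.inv(); return p-Rt.apply(ptc),Rt
def lipnow():
    p,q=pose(); Rg=q*Rtc; pcv=p+q.apply(ptc); l=Ro.from_euler("z",-YH).apply(pcv+Rg.apply([-.074,0,0])-np.r_[H,0]); z=Rg.as_matrix()[:,0]
    return l.round(4),round(float(np.degrees(np.arcsin(z[2]))),2)
if __name__=="__main__":
    for a in sys.argv[1:]:
        p,R=target(*map(float,a.split(","))); print(a,p.round(4),*delta(p,R=R))
    print("lip in housing, pitch:",*lipnow(), r.get_obs()["force"].round(1))
E
python3 shift.py '[[0,0,-0.01,0,0,0],[0,0,-0.03,0,0,0],[0,0,-0.06,0,0,0],[0,0,-0.1,0,0,0],[0,0,-0.14,0,0,0],[0,0,-0.18,0,0,0],[0,0,-0.2,0,0,0],[0,0,-0.2,0,0,0],[0,0,-0.2,0,0,0],[0,0,-0.2,0,0,0]]'; python3 cov.py -.045,.15,18
```

```text
time: 30.33
position: [0.4427, -0.0621, 0.2195]
ee_rot: [-0.695, 0.719, 0.001, -0.0]
force: [0.6, -0.6, -3.3]
finger_gap: 0.0123
grasp_force: 59.3
-.045,.15,18 [0.6477 0.1242 0.1934] [-0.1935, -0.1983, 0.0258, 0.3167, 0.0292, 0.1787] rows>=6.7
lip in housing, pitch: [-0.2146 -0.2391  0.1981] -0.19 [ 0.6 -0.6 -3.3]
```

```bash
python3 shift.py '[[-0.03,-0.03,0,0.05,0,0.03],[-0.06,-0.06,0,0.1,0.01,0.06],[-0.09,-0.09,0,0.15,0.014,0.085],[-0.12,-0.12,0,0.2,0.018,0.113],[-0.15,-0.15,0.01,0.25,0.023,0.14],[-0.175,-0.175,0.02,0.29,0.027,0.164],[-0.1935,-0.198,0.026,0.317,0.029,0.179],[-0.1935,-0.198,0.026,0.317,0.029,0.179],[-0.1935,-0.198,0.026,0.317,0.029,0.179],[-0.1935,-0.198,0.026,0.317,0.029,0.179]]';  python3 cov.py -.050,.080,18; python3 - <<'E'
from h import *
s=r.read_camera("side"); w=r.read_camera("wrist")
A=cv2.resize(s["frame"][85:245,205:365,::-1],(400,400),interpolation=cv2.INTER_CUBIC); B=cv2.resize(w["frame"][:,56:440,::-1],(400,400))
cv2.imwrite("pics/cov.png",np.hstack([A,B]))
E
```

```text
time: 31.17
position: [0.6469, 0.1239, 0.1929]
ee_rot: [-0.619, 0.769, -0.123, 0.098]
force: [0.7, -0.0, -3.1]
finger_gap: 0.0125
grasp_force: 59.5
-.050,.080,18 [0.6428 0.1253 0.1234] [-0.0006, 0.0256, 0.0647, 0.0013, -0.0009, 0.0005] rows>=1.7
lip in housing, pitch: [-0.0457 -0.0006  0.1495] 17.93 [ 0.7 -0.  -3.1]
```

View pics/cov.png

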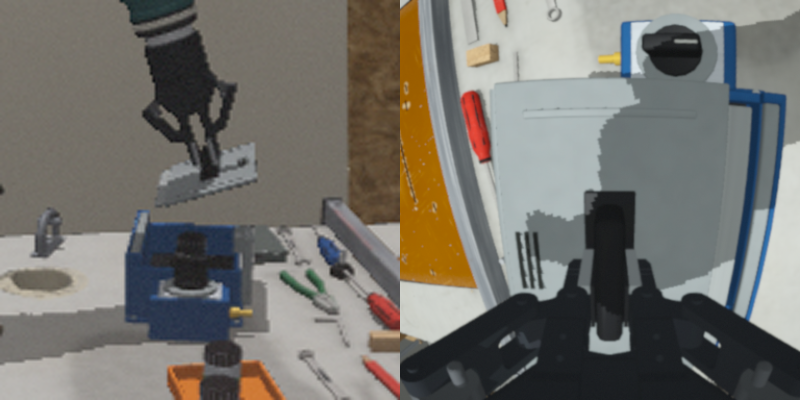

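The cover is held with its rear raised and its lip facing the slot, aligned with the housing. Lowering it now.

```bash
python3 shift.py '[[0,0.01,0.025,0,0,0],[-0.0006,0.02,0.05,0,0,0],[-0.0006,0.0256,0.0647,0,0,0],[-0.0006,0.0256,0.0647,0,0,0],[-0.0006,0.0256,0.0647,0,0,0],[-0.0006,0.0256,0.0647,0,0,0]]';  python3 cov.py -.050,.0722,18 -.064,.0722,18 -.072,.0722,18 -.077,.0722,18
```

```text
time: 31.77
position: [0.6449, 0.1251, 0.1268]
ee_rot: [-0.619, 0.769, -0.124, 0.1]
force: [-0.4, -0.7, -1.8]
finger_gap: 0.013
grasp_force: 59.3
-.050,.0722,18 [0.6428 0.1253 0.1156] [0.0003, 0.0055, 0.01, -0.0037, 0.0004, -0.0009] rows>=0.3
-.064,.0722,18 [0.6291 0.1283 0.1156] [0.0003, 0.0187, 0.0056, -0.0037, 0.0004, -0.0009] rows>=0.5
-.072,.0722,18 [0.6213 0.13   0.1156] [0.0003, 0.0263, 0.0031, -0.0037, 0.0004, -0.0009] rows>=0.6
-.077,.0722,18 [0.6164 0.1311 0.1156] [0.0003, 0.0311, 0.0015, -0.0037, 0.0004, -0.0009] rows>=0.7
lip in housing, pitch: [-0.0478  0.0004  0.0831] 18.21 [-0.4 -0.7 -1.8]
```

```bash
python3 shift.py '[[0,0,0,0,0,0],[0,0,0,0,0,0],[0,0,0,0,0,0]]';  python3 cov.py -.050,.0722,18 -.064,.0722,18 -.072,.0722,18 -.077,.0722,18
```

```text
time: 32.02
position: [0.6446, 0.1256, 0.1261]
ee_rot: [-0.619, 0.769, -0.124, 0.1]
force: [0.0, 0.6, -2.9]
finger_gap: 0.0128
grasp_force: 59.4
-.050,.0722,18 [0.6428 0.1253 0.1156] [0.0007, 0.0049, 0.0094, -0.0032, 0.0005, -0.0004] rows>=0.3
-.064,.0722,18 [0.6291 0.1283 0.1156] [0.0007, 0.0182, 0.0051, -0.0032, 0.0005, -0.0004] rows>=0.5
-.072,.0722,18 [0.6213 0.13   0.1156] [0.0007, 0.0258, 0.0025, -0.0032, 0.0005, -0.0004] rows>=0.6
-.077,.0722,18 [0.6164 0.1311 0.1156] [0.0007, 0.0305, 0.001, -0.0032, 0.0005, -0.0004] rows>=0.7
lip in housing, pitch: [-0.0482  0.0007  0.0825] 18.18 [ 0.   0.6 -2.9]
```

```bash
python3 shift.py '[[0,0.003,0.005,-0.003,0,0],[0,0.0049,0.0094,-0.003,0,0],[0,0.0049,0.0094,-0.003,0,0],[0,0.0049,0.0094,-0.003,0,0],[0,0.0049,0.0094,-0.003,0,0],[0,0.0049,0.0094,-0.003,0,0]]';  python3 cov.py -.050,.0722,18 -.064,.0722,18 -.072,.0722,18 -.077,.0722,18
```

```text
time: 32.52
position: [0.6426, 0.1259, 0.1148]
ee_rot: [-0.619, 0.769, -0.122, 0.098]
force: [0.2, -0.1, -2.4]
finger_gap: 0.0129
grasp_force: 59.5
-.050,.0722,18 [0.6428 0.1253 0.1156] [0.0006, -0.0006, -0.0006, 0.0009, 0.0001, -0.0002] rows>=0.0
-.064,.0722,18 [0.6291 0.1283 0.1156] [0.0006, 0.0127, -0.005, 0.0009, 0.0001, -0.0002] rows>=0.3
-.072,.0722,18 [0.6213 0.13   0.1156] [0.0006, 0.0203, -0.0075, 0.0009, 0.0001, -0.0002] rows>=0.5
-.077,.0722,18 [0.6164 0.1311 0.1156] [0.0006, 0.0251, -0.009, 0.0009, 0.0001, -0.0002] rows>=0.6
lip in housing, pitch: [-0.0504  0.0006  0.0715] 17.95 [ 0.2 -0.1 -2.4]
```

Now slide in towards the slot.

```bash
python3 shift.py '[[0,0.004,-0.0018,0,0,0],[0,0.008,-0.0033,0,0,0],[0,0.0127,-0.005,0,0,0],[0,0.0165,-0.0062,0,0,0],[0,0.0203,-0.0075,0,0,0],[0,0.0203,-0.0075,0,0,0],[0,0.0203,-0.0075,0,0,0]]';  python3 cov.py -.074,.0722,18 -.078,.0722,18
```

```text
time: 33.1
position: [0.6212, 0.1307, 0.1157]
ee_rot: [-0.619, 0.769, -0.122, 0.098]
force: [0.5, 0.1, -2.5]
finger_gap: 0.0128
grasp_force: 59.5
-.074,.0722,18 [0.6194 0.1304 0.1156] [0.0006, 0.0017, -0.0005, 0.0009, 0.0002, -0.0] rows>=0.0
-.078,.0722,18 [0.6155 0.1313 0.1156] [0.0006, 0.0055, -0.0017, 0.0009, 0.0002, -0.0] rows>=0.1
lip in housing, pitch: [-0.0723  0.0006  0.0723] 17.95 [ 0.5  0.1 -2.5]
```

```bash
python3 shift.py '[[0,0.002,-0.0006,0,0,0],[0,0.004,-0.0013,0,0,0],[0,0.0055,-0.0017,0,0,0],[0,0.0055,-0.0017,0,0,0]]';  python3 cov.py -.080,.0722,18
```

```text
time: 33.43
position: [0.618, 0.1313, 0.1168]
ee_rot: [-0.618, 0.77, -0.124, 0.1]
force: [12.3, -3.6, -5.5]
finger_gap: 0.0127
grasp_force: 59.1
-.080,.0722,18 [0.6135 0.1317 0.1156] [0.0006, 0.0046, -0.0003, -0.0038, -0.0001, -0.0013] rows>=0.1
lip in housing, pitch: [-0.0754  0.0007  0.0731] 18.22 [12.3 -3.6 -5.5]
```

Contact at x = -0.0754, so the lip is at the slot's closed end. Now I'll tilt the rear down about the lip.

```bash
python3 cov.py -.0752,.0725,14 -.0752,.0728,10 -.0752,.073,6.5
```

```text
-.0752,.0725,14 [0.621  0.1301 0.1114] [0.0006, -0.0013, 0.0062, -0.0736, -0.0001, -0.0013] rows>=0.6
-.0752,.0728,10 [0.6235 0.1295 0.1069] [0.0006, -0.0024, 0.0112, -0.1435, -0.0001, -0.0014] rows>=1.1
-.0752,.073,6.5 [0.6254 0.1291 0.1028] [0.0006, -0.0029, 0.0157, -0.2045, -0.0, -0.0014] rows>=1.6
lip in housing, pitch: [-0.0754  0.0007  0.0731] 18.22 [12.3 -3.6 -5.5]
```

```bash
python3 shift.py '[[0,-0.002,0.003,-0.035,0,0],[0,-0.003,0.0065,-0.0736,0,0],[0,-0.0035,0.009,-0.11,0,0],[0,-0.004,0.0115,-0.1435,0,0],[0,-0.004,0.0115,-0.1435,0,0],[0,-0.004,0.0115,-0.1435,0,0]]';  python3 cov.py -.0752,.073,6.5
```

```text
time: 33.93
position: [0.6236, 0.13, 0.1058]
ee_rot: [-0.624, 0.776, -0.067, 0.054]
force: [0.1, -0.1, -0.7]
finger_gap: 0.0127
grasp_force: 60.3
-.0752,.073,6.5 [0.6254 0.1291 0.1028] [0.0005, -0.0014, 0.0032, -0.0575, 0.0001, -0.0006] rows>=0.5
lip in housing, pitch: [-0.0753  0.0006  0.0719] 9.8 [ 0.1 -0.1 -0.7]
```

```bash
python3 shift.py '[[0,-0.0005,0.0016,-0.03,0,0],[0,-0.001,0.0032,-0.0575,0,0],[0,-0.001,0.0032,-0.0575,0,0],[0,-0.001,0.0032,-0.0575,0,0]]';  python3 cov.py -.0752,.073,5
```

```text
time: 34.27
position: [0.6249, 0.1297, 0.103]
ee_rot: [-0.626, 0.778, -0.045, 0.036]
force: [5.1, -2.3, -2.3]
finger_gap: 0.0123
grasp_force: 60.1
-.0752,.073,5 [0.6261 0.1289 0.101 ] [0.0005, -0.0011, 0.0022, -0.0271, -0.0001, -0.0005] rows>=0.2
lip in housing, pitch: [-0.0758  0.0005  0.0731] 6.55 [ 5.1 -2.3 -2.3]
```

```bash
python3 shift.py '[[0,0,0,0,0,0],[0,0,0,0,0,0],[0,0,0,0,0,0],[0,0,-0.02,0,0,0],[0,0,-0.05,0,0,0],[0,0,-0.08,0,0,0],[0,0,-0.08,0,0,0],[0,0,-0.08,0,0,0]]' 0.05; python3 - <<'E'
from h import *
H=np.array([.6295,.1287,0]); M=Ro.from_euler("z",-.2155).apply([.043,0,0])+H; print(M)
print(delta([M[0],M[1],.15],yaw=-.2155)); c=shot("wrist","w7",None,1.2)
E
```

```text
time: 34.93
position: [0.616, 0.1321, 0.184]
ee_rot: [-0.626, 0.778, -0.045, 0.037]
force: [-0.1, -0.4, -0.7]
finger_gap: 0.05
grasp_force: 0.0
[0.67150539 0.11950506 0.        ]
([0.0005, -0.0525, 0.0404, -0.117, 0.0007, -0.0], 'rows>=1.6')
```

View pics/w7.png

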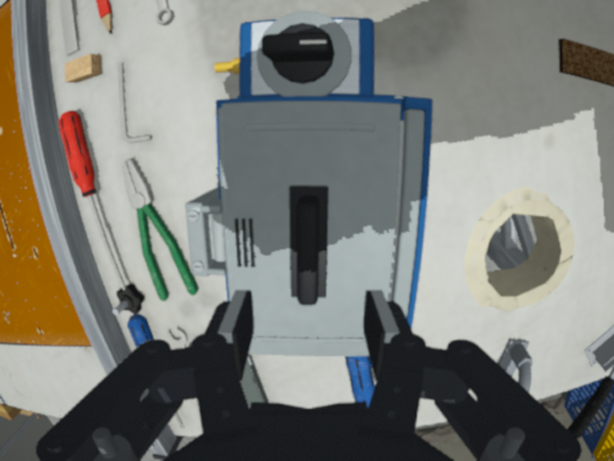

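The cover sits hooked under the bar with its press mark at (245,240) next to the roller, and the knob is unchanged. Now I'll press with closed fingers.

```bash
python3 shift.py '[[0,-0.03,0.01,-0.06,0,0],[0,-0.0525,0.02,-0.117,0,0],[0,-0.0525,0.04,-0.117,0,0],[0,-0.0525,0.04,-0.117,0,0],[0,-0.0525,0.04,-0.117,0,0],[0,-0.0525,0.04,-0.117,0,0],[0,-0.0525,0.04,-0.117,0,0]]' 0.0; python3 - <<'E'
from h import *
print(delta([.6715,.1195,.1],yaw=-.2155),pose()[0],r.get_obs()["q"])
E
```

```text
time: 35.57
position: [0.6701, 0.12, 0.1495]
ee_rot: [-0.627, 0.779, 0.001, -0.001]
force: [-0.2, 0.1, 0.8]
finger_gap: 0.0002
grasp_force: 0.0
([0.0002, -0.0016, 0.0495, 0.0024, -0.0001, 0.0002], 'rows>=1.2') [0.67008935 0.12004701 0.14953156] [ 5.74967334e-02  5.68581824e-01  2.07224683e-01  1.21176706e+00
  5.11395800e-04 -1.29800599e+00]
```

```bash
python3 shift.py '[[0,-0.001,0.02,0,0,0],[0,-0.001,0.04,0,0,0],[0,-0.001,0.048,0,0,0],[0,-0.001,0.052,0,0,0],[0,-0.001,0.055,0,0,0],[0,-0.001,0.055,0,0,0]]'; python3 shift.py '[[0,0,0.002,0,0,0],[0,0,0.003,0,0,0],[0,0,0.003,0,0,0]]'; python3 shift.py '[[0,0,0.002,0,0,0],[0,0,0.003,0,0,0],[0,0,0.003,0,0,0]]'
```

```text
time: 36.07
position: [0.6715, 0.1196, 0.0943]
ee_rot: [-0.627, 0.779, 0.001, -0.001]
force: [-0.9, -0.6, 0.9]
finger_gap: -0.0002
grasp_force: 0.3
time: 36.32
position: [0.672, 0.1195, 0.0908]
ee_rot: [-0.627, 0.779, 0.001, -0.001]
force: [0.1, 0.1, -0.2]
finger_gap: 0.0001
grasp_force: 0.0
time: 36.57
position: [0.672, 0.1195, 0.088]
ee_rot: [-0.627, 0.779, 0.001, -0.001]
force: [-1.4, -0.1, 6.4]
finger_gap: -0.0003
grasp_force: 3.2
```

```bash
python3 shift.py '[[0,0,0.001,0,0,0],[0,0,0.001,0,0,0],[0,0,0.001,0,0,0]]'; python3 shift.py '[[0,0,0.001,0,0,0],[0,0,0.001,0,0,0],[0,0,0.001,0,0,0]]'
```

```text
time: 36.82
position: [0.6721, 0.1195, 0.088]
ee_rot: [-0.627, 0.779, 0.001, -0.0]
force: [-4.5, -0.9, 16.1]
finger_gap: 0.0
grasp_force: 8.2
time: 37.07
position: [0.6721, 0.1195, 0.0879]
ee_rot: [-0.627, 0.779, 0.0, -0.0]
force: [-9.0, -1.9, 26.0]
finger_gap: 0.0001
grasp_force: 13.3
```

Solid at tip height 0.080, so the cover is flat. I'll retreat and check.

```bash
python3 shift.py '[[0,0,-0.02,0,0,0],[0,0,-0.05,0,0,0],[0,0,-0.09,0,0,0],[0,0,-0.12,0,0,0],[0,-0.02,-0.15,0,0,0],[0.03,0.02,-0.16,0,0,0],[0.07,0.05,-0.16,0,0,0],[0.1,0.09,-0.16,0,0,0],[0.1,0.12,-0.16,0,0,0],[0.1,0.12,-0.16,0,0,0]]'; python3 - <<'E'
from h import *
s=r.read_camera("side"); w=r.read_camera("wrist")
A=cv2.resize(s["frame"][165:275,240:350,::-1],(400,400),interpolation=cv2.INTER_CUBIC); B=cv2.resize(w["frame"][:,56:440,::-1],(400,400))
cv2.imwrite("pics/fin.png",np.hstack([A,B]))
E
```

```text
time: 37.9
position: [0.5283, 0.0467, 0.246]
ee_rot: [-0.626, 0.78, 0.002, -0.002]
force: [0.3, 0.2, 0.6]
finger_gap: 0.0002
grasp_force: 0.0
```

View pics/fin.png

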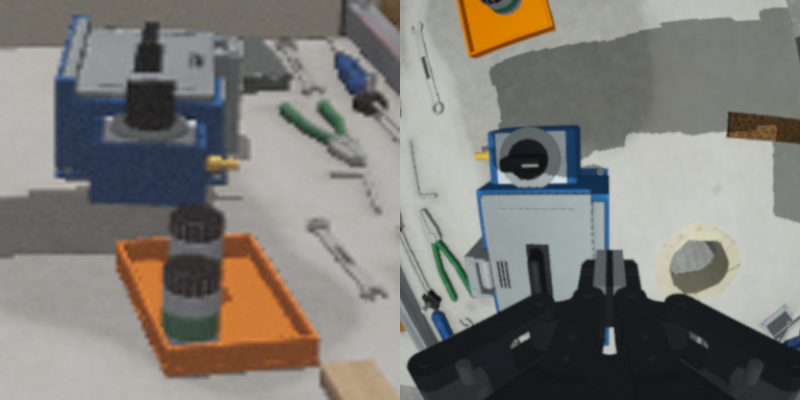

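The cover looks flat and both empties stand in the tray. I'll check the cover's rear corner height against the side camera.

```bash
python3 - <<'E'
from h import *
s=r.read_camera("side"); H=np.array([.6295,.1287,0]); Rz=Ro.from_euler("z",-.2155)
for z in(.080,.0915):
  for y in (-.097,.097): print(z,y,((w2p(s,H+Rz.apply([.059,y,z]))-[240,165])*400/110).round(0), "front",((w2p(s,H+Rz.apply([-.062,y,.080]))-[240,165])*400/110).round(0))
# edge scan: column through near rear corner
u,v=w2p(s,H+Rz.apply([.045,-.097,.077])).round().astype(int); print(u,v, s["frame"][v-8:v+8,u].tolist())
t=r.read_camera("top"); print(caps(t))
E
```

```text
0.08 -0.097 [212.  97.] front [74. 92.]
0.08 0.097 [212.  31.] front [89. 27.]
0.0915 -0.097 [213.  84.] front [74. 92.]
0.0915 0.097 [212.  20.] front [89. 27.]
294 192 [[138, 142, 145], [141, 145, 147], [140, 144, 146], [142, 143, 146], [140, 143, 145], [139, 143, 145], [139, 143, 146], [95, 97, 98], [70, 74, 79], [49, 69, 102], [39, 53, 79], [40, 53, 74], [43, 55, 76], [40, 53, 75], [42, 68, 100], [56, 86, 133]]
[(array([ 0.6002, -0.1971]), 122), (array([ 0.5791, -0.2826]), 129)]
```

```bash
python3 -c "
from bench import r
print(r.job_done())"
```

```text
the job is handed in; nothing more can be done
None
```

I handed the job in with the feed knob at its anticlockwise stop, both full cartridges seated in the bay, the two empties standing in the returns tray, and the cover hooked and snapped flat; the hand-in printed no verdict.

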